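# Brush out the wax pots and lid them

## Robot

A 7-joint arm with a two-finger parallel gripper is mounted at the origin on the work surface. World frame = base frame: x ahead of the robot, y to its left, z up, the work surface at z = 0. Lengths are in m, angles in rad, forces in N, time in s.
With the tool pointing down it reaches from about 0.375 to 0.925 m from the base axis. Payload 3.1 kg.
Tool frame: the origin (TCP) lies midway between the tips of the shut fingers; the grasp point (between the pads) lies 19 mm behind it (ctrl.hold_point_z is the distance from the TCP to the grasp point, in m); z points along the fingers, x is the direction in which the jaws open and shut, and the axes are right-handed (so a half turn about z gives the same grasp; the last joint's range is limited). The gripper opens to 85 mm and grips with 20 to 120 N. Pads are 22 mm wide; open, the fingers measure 114 mm over their backs; the gripper's body (76 mm by 85 mm) begins 54 mm behind the grasp point. The pads swing forward as they close: fully open they stand 13 mm farther back than shut.
Start: joints at [-1.319, 0.383, 0.044, 1.598, -0.018, 1.161, -0.05], TCP at [0.223, 0.611, 0.231] pointing down, gripper open.
Joint ranges: [-2.61, 2.61], [-0.41, 2.15], [-1.48, 1.57], [0, 2.5], [-1.57, 4.71], [0.05, 1.97], [-2.85, 2.85]. Speed limits (rad/s): [2.79, 2.79, 3.14, 3.14, 3.14, 3.14, 3.14].

## Interface

Orientations are given as [roll, pitch, yaw] about the fixed x, y, z axes, in that order (R = Rz(yaw) Ry(pitch) Rx(roll)).
In Python, from rig import ctrl gives the robot as it stands.
- The arm moves only by the tool jog_arm, never from a script. Its argument "targets" is a list that holds one entry, the list of rows, each a list of 4 numbers: the shift along the tool's x, y, z in units of 50 mm (1.0 is 50 mm), then the turn about the tool's z in units of 8 degrees (1.0 is 8 degrees). A call has exactly 8 rows; each row shifts and turns the pose as measured when the row begins, along the tool's axes as they then stand; what a row does not reach is not made up. A row lasts 1/8 s, in which the tool goes at most 62.5 mm and 10.7 degrees, less where a joint would pass 70% of its speed; a pose out of reach is approached as far as the arm can. A call is refused whole if a number of a shift passes 1 or a number of a turn 1, either way. A call with a gripper value outside its range is refused whole. "gripper" is the gripper command: -1 is shut, 1 is fully open, values between are in proportion, set as the call begins (left out, the last holds). The fingers move at their own pace and stop on an object; "grip_force" is the grip in N (left out, the last holds). Time passes only in rows, so rows that do not move let the fingers close, or fill a call up. It gives the time, the measured TCP pose, the force and the opening at its end, in the units of the state.
- ctrl.state(): the state, without advancing time (a new reading comes with each control period).
- ctrl.read_camera(name): name is "side" or "top"; returns (picture, depth): 420x560x3 uint8, red, green, blue; 420x560 float32, m along the optical axis (not along the pixel's ray), 0 where there is no reading.
- ctrl.camera_info(name): a dict with "fx", "fy", "cx", "cy" (pixels), "xyz" and "attitude" of the camera in the world. Camera axes: x right, y down, z forward; pixel columns grow to the right and rows downward; lengths in m; the calibration is good to about 2 mm. A picture is of the moment at which its call begins. camera_info takes no time and is no camera call.
- ctrl.sign_off(): hands the job in, once; it reports no verdict.
The state is a dict: "t": time; "qpos": joint angles; "joint_velocities": joint speeds; "tau": joint torques, N m; "tcp_pos": TCP position; "tool_rot": TCP orientation; "force": force on the tool from outside, world axes, zero at the start; "wrist_torque": the same for the moment, N m; "gripper_width": finger opening in m.
Only numpy, scipy, OpenCV 4.12 (cv2) and the standard library are available. Lean on these libraries where they do the work, as an engineer would, in place of code of your own. Each camera call takes 0.05 s, during which the arm holds its last target.

## Task

Brush out the empty wax pots that stand on the bench, one after another from the palest to the darkest (yellow, red, blue; one may be missing): in each, run the long brush right down to the floor, draw it up at least half-way to the rim, and push it down to the floor again. Then stand the brush back in its steel holder, bristles down, and close every pot with the lid of its own colour, seated flat in the mouth. Do not knock a pot over, and leave the wooden puck and the sanding block that lie among the lids where they are.

Things in the scene. Friction and masses are not known exactly. Their poses are not given: they have to be found in the camera images.
- brush_mid (a point): Half-way up a round 212 mm brush standing bristles down in the holder; z runs along it to its top. From the bristle end: rigid grey-white head 32 mm across to 74 mm, steel rod 12 mm across to 152 mm, dark wooden grip 18 mm across to 202 mm (grip here, from above), overhanging cap 30 mm across to 212 mm, too wide to drop through closed fingers. 100 g.
- brush_tip (a point): Centre of the flat bristle end of the brush (106 mm from brush_mid, along the brush's -z).
- holder: Fixed steel brush holder, a round tube with a flared mouth, open at the top; origin at the centre of its underside, on the bench. 85 mm tall, floor 6 mm above the bench, inside 52 mm across up to 60 mm height, flaring to 76 mm across at the mouth. With the brush in it the bristle end stands on that floor.
- pot_yellow: Loose round open yellow wax pot standing on the bench (may be absent). Origin at the centre of its underside, z up. 85 mm tall, 84 mm across outside, 76 mm inside, inner floor 6 mm above its underside. About 450 g.
- pot_red: Loose round open red wax pot standing on the bench (may be absent). Origin at the centre of its underside, z up. 85 mm tall, 84 mm across outside, 76 mm inside, inner floor 6 mm above its underside. About 450 g.
- pot_blue: Loose round open blue wax pot standing on the bench (may be absent). Origin at the centre of its underside, z up. 85 mm tall, 84 mm across outside, 76 mm inside, inner floor 6 mm above its underside. About 450 g.
- lid_yellow_mid (a point): Half-way up a yellow lid, 68 mm high, on the bench, knob up; z towards the knob. From its underside: plug 66 mm across to 8 mm (drops into the pot's mouth), yellow disc 92 mm across to 16 mm (lies on the rim), wooden neck 16 mm across to 60 mm (grip here), cap 26 mm across to 68 mm. Seated, this point is 111 mm above the pot's underside. There even if its pot is absent. 90 g.
- lid_red_mid (a point): Half-way up a red lid, 68 mm high, on the bench, knob up; z towards the knob. From its underside: plug 66 mm across to 8 mm (drops into the pot's mouth), red disc 92 mm across to 16 mm (lies on the rim), wooden neck 16 mm across to 60 mm (grip here), cap 26 mm across to 68 mm. Seated, this point is 111 mm above the pot's underside. There even if its pot is absent. 90 g.
- lid_blue_mid (a point): Half-way up a blue lid, 68 mm high, on the bench, knob up; z towards the knob. From its underside: plug 66 mm across to 8 mm (drops into the pot's mouth), blue disc 92 mm across to 16 mm (lies on the rim), wooden neck 16 mm across to 60 mm (grip here), cap 26 mm across to 68 mm. Seated, this point is 111 mm above the pot's underside. There even if its pot is absent. 90 g.
- puck: Bystander: plywood disc 48 mm across, 24 mm thick, with a short dowel stub (36 mm tall in all), lying between the lids; origin under its centre.
- sander: Bystander: cork sanding block 65 x 34 x 22 mm among the lids; origin under its centre.
Not all that is in view belongs to the job. Leave any green, purple or turquoise look-alike of the part that bears lid_blue_mid alone.

How it is judged:
By the outcome, as a careful person would: the job done as asked, in the order asked, and still so for the second after the job is handed in, with the robot touching nothing.
Of pot_yellow, pot_red, pot_blue only 2 to 3 are there at a start; the rules pass over those that are not, and their reading is None.
At some moment in a run one of pot_yellow, pot_red, pot_blue may be knocked a few centimetres aside while the robot is not near it.
Once in a run the grip may slacken for a moment while it holds something.
It also fails if it takes over 210 s, if anything falls off the work surface, if the arm or the gripper's body presses on something with over 40 N, if the wrist force passes 120 N, or if a joint passes its speed limit or range.

## Working session

There is one attempt and no reset: what is moved stays moved. The work goes in short steps, Python scripts to look and compute and a tool call to move; the robot and the scene stay as the last step left them, time stands still between calls to the robot, and variables do not carry over. Pictures are saved under pics/ and viewed, and the job is handed in when it is done.

Besides the shell and the picture viewer there is one more tool, called after "Call:" as name([rows], argument=value, ...), one row to a line, values as JSON. jog_arm: Moves the arm, as the interface text tells. Its arguments: {"type":"object","properties":{"targets":{"type":"array"},"gripper":{"type":"number"},"grip_force":{"type":"number"}},"required":["targets"]}

```bash
ls; mkdir -p pics
python3 - <<'E'
from rig import ctrl
import cv2,numpy as np
print(ctrl.state())
for n in("side","top"):
    p,d=ctrl.read_camera(n); cv2.imwrite(f"pics/{n}0.png",p[:,:,::-1]); np.savez(f"pics/{n}0.npz",p=p,d=d)
    print(n,ctrl.camera_info(n))
print(ctrl.hold_point_z)
E
```

```text
pics
{'t': 0.0, 'qpos': array([-1.31879912,  0.38386547,  0.04386148,  1.59960799, -0.01789221,
        1.16118404, -0.04990229]), 'joint_velocities': array([ 0.00058747,  0.0002871 ,  0.00088972, -0.00122561, -0.00012888,
        0.00112921,  0.00030208]), 'tau': array([ 6.76705531e-05, -4.33449411e+01,  1.02448817e+00, -2.49520522e+01,
        1.05458059e-02,  1.10734615e-02,  4.81583584e-06]), 'tcp_pos': array([0.22245706, 0.60973015, 0.22985215]), 'tool_rot': array([3.14143034e+00, 2.66706868e-03, 1.22105339e+00]), 'force': array([ 0.17327314, -0.77561933,  0.66970518]), 'wrist_torque': array([ 0.0163736 ,  0.04212073, -0.00280295]), 'gripper_width': 0.08520155584668818}
side {'fx': 437.27524972062344, 'fy': 437.27524972062344, 'cx': 278.04488158196426, 'cy': 210.94666556080477, 'xyz': array([ 0.14542852, -0.81207058,  0.81077799]), 'attitude': array([-2.25280764, -0.0113471 , -0.30524625])}
top {'fx': 428.66318867535955, 'fy': 428.66318867535955, 'cx': 276.0764087784278, 'cy': 214.73541201443106, 'xyz': array([0.22271381, 0.0083458 , 1.13690465]), 'attitude': array([-2.94851990e+00, -2.33487098e-03, -1.56613463e+00])}
0.0187
```

View pics/top0.png

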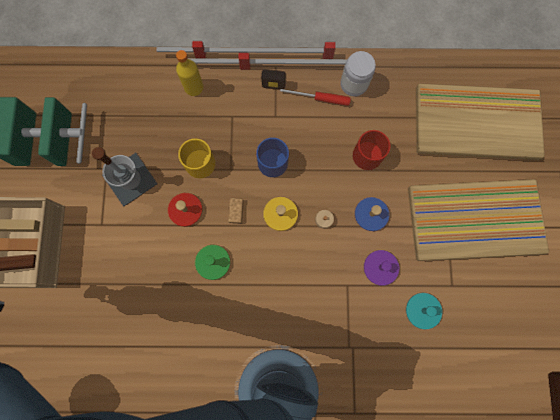

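View pics/side0.png

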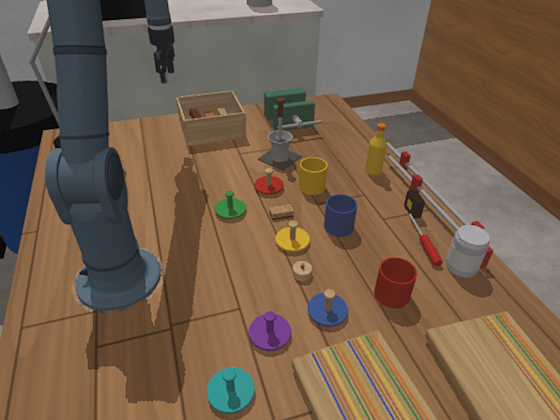

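```bash
cat > h.py <<'E'
import numpy as np, cv2
from scipy.spatial.transform import Rotation as R
from rig import ctrl
def grab(n,tag=None):
    p,d=ctrl.read_camera(n)
    if tag: cv2.imwrite(f"pics/{tag}_{n}.png",p[:,:,::-1])
    return p,d
def cloud(n,d):
    i=ctrl.camera_info(n); v,u=np.mgrid[:d.shape[0],:d.shape[1]]
    c=np.stack([(u-i["cx"])/i["fx"]*d,(v-i["cy"])/i["fy"]*d,d],-1)
    return c@R.from_euler("xyz",i["attitude"]).as_matrix().T+i["xyz"]
def ray(n,u,v,z):
    i=ctrl.camera_info(n); r=R.from_euler("xyz",i["attitude"]).as_matrix()@np.array([(u-i["cx"])/i["fx"],(v-i["cy"])/i["fy"],1])
    return i["xyz"]+r*(z-i["xyz"][2])/r[2]
def pix(n,X):
    i=ctrl.camera_info(n); c=R.from_euler("xyz",i["attitude"]).as_matrix().T@(np.array(X)-i["xyz"])
    return c[0]/c[2]*i["fx"]+i["cx"],c[1]/c[2]*i["fy"]+i["cy"]
HUE={"yellow":[(20,33)],"red":[(0,6),(173,180)],"blue":[(105,125)]}
def mask(p,c,s=120,v=40):
    h=cv2.cvtColor(p,cv2.COLOR_RGB2HSV); m=np.zeros(h.shape[:2],bool)
    for a,b in HUE[c]: m|=(h[...,0]>=a)&(h[...,0]<=b)&(h[...,1]>s)&(h[...,2]>v)
    return m
def circ(P):
    from scipy.optimize import least_squares
    f=lambda q:np.hypot(P[:,0]-q[0],P[:,1]-q[1])-q[2]
    return least_squares(f,[*P[:,:2].mean(0),.04],loss="soft_l1",f_scale=.002).x
E
cat > find.py <<'E'
from h import *
import sys
def find(n,p,d):
    X=cloud(n,d)
    for c in HUE:
        m=mask(p,c).astype(np.uint8)
        k,l,s,cc=cv2.connectedComponentsWithStats(m)
        for j in range(1,k):
            if s[j,4]<120: continue
            P=X[(l==j)&(d>0)]
            zt=np.percentile(P[:,2],97)
            T=P[(P[:,2]>zt-.006)]
            # convex hull of the top layer -> circle
            H=cv2.convexHull(T[:,:2].astype(np.float32))[:,0]
            (x,y),r=cv2.minEnclosingCircle(H)
            print(n,c,cc[j].round(),"area",s[j,4],"ztop %.3f"%zt,"circ",np.round(circ(H),3),"enc",np.round([x,y,r],3))
if __name__=="__main__":
    for n in("top","side"):
        p,d=grab(n); find(n,p,d)
E
python3 - <<'E'
from h import *
from find import find
for n in("top","side"):
    f=np.load(f"pics/{n}0.npz"); find(n,f["p"],f["d"])
f=np.load("pics/top0.npz");X=cloud("top",f["d"])
print(X[300,100],X[170,120],X[209,184])
# holder / brush cap
Q=X[140:205,85:160].reshape(-1,3); 
for lo,hi in((.195,.24),(.075,.095),(.15,.19)):
    q=Q[(Q[:,2]>lo)&(Q[:,2]<hi)]; print(lo,len(q),q.mean(0) if len(q) else 0, circ(cv2.convexHull(q[:,:2].astype(np.float32))[:,0]) if len(q)>5 else 0, np.median(q[:,2]))
f=np.load("pics/side0.npz");X=cloud("side",f["d"])
Q=X[80:175,250:310].reshape(-1,3); 
for lo,hi in((.195,.24),(.07,.095),(.15,.19)):
    q=Q[(Q[:,2]>lo)&(Q[:,2]<hi)]; print(lo,len(q),q.mean(0) if len(q) else 0, circ(cv2.convexHull(q[:,:2].astype(np.float32))[:,0]) if len(q)>5 else 0,np.median(q[:,2]))
E
for n in top side; do python3 -c "
import cv2;i=cv2.imread('pics/${n}0.png')
i=i[130:210,80:160] if '$n'=='top' else i[85:175,250:330]
cv2.imwrite('pics/crop_$n.png',cv2.resize(i,None,fx=6,fy=6))"; done
```

```text
top yellow [190.  77.] area 672 ztop 0.140 circ [0.815 0.243 0.011] enc [0.813 0.242 0.011]
top yellow [480. 102.] area 257 ztop 0.043 circ [-5.727 -0.194  6.493] enc [ 0.755 -0.554  0.166]
top yellow [196. 158.] area 1085 ztop 0.086 circ [0.588 0.217 0.041] enc [0.588 0.217 0.043]
top yellow [280. 214.] area 860 ztop 0.020 circ [ 0.447 -0.005  0.045] enc [ 0.447 -0.005  0.046]
top yellow [476. 200.] area 283 ztop 0.044 circ [-5.921 -0.841  6.41 ] enc [ 0.479 -0.519  0.165]
top yellow [478. 215.] area 228 ztop 0.044 circ [ 3.755 -0.336  3.325] enc [ 0.439 -0.522  0.165]
top yellow [480. 230.] area 292 ztop 0.044 circ [-2044.625  -115.812  2048.27 ] enc [ 0.398 -0.523  0.165]
top red [198.  49.] area 179 ztop 0.062 circ [0.915 0.228 0.014] enc [0.914 0.228 0.015]
top red [329.  50.] area 172 ztop 0.062 circ [ 0.915 -0.139  0.014] enc [ 0.915 -0.138  0.015]
top red [244.  61.] area 167 ztop 0.063 circ [0.882 0.099 0.013] enc [0.88  0.099 0.015]
top red [332.  98.] area 311 ztop 0.027 circ [ 0.699 -0.133  0.093] enc [ 0.776 -0.149  0.049]
top red [371. 149.] area 1058 ztop 0.085 circ [ 
[... 1869 characters left out ...]
 0.21687064  0.46366459 -0.00100531] [0.54016865 0.40241336 0.09294812] [0.45026966 0.24644496 0.04454173]
0.195 150 [0.542014   0.40633791 0.21623004] [0.54334011 0.40774943 0.01448006] 0.21717913756481688
0.075 365 [0.54468482 0.41110664 0.08171963] [0.54324964 0.40838082 0.04130457] 0.08145667715768345
0.15 54 [0.53886737 0.40297936 0.17369046] [0.54219659 0.40654314 0.008484  ] 0.17363666123673244
0.195 73 [0.54529525 0.40559956 0.21348295] [0.54721086 0.40753457 0.01311383] 0.21706669407723655
0.07 791 [0.60239772 0.49793918 0.08179717] [0.49477102 0.49359339 0.25596825] 0.08210369981733501
0.15 63 [0.54505297 0.40620915 0.17184398] [0.54488783 0.40696341 0.00910808] 0.17156276431645046
```

View pics/crop_top.png

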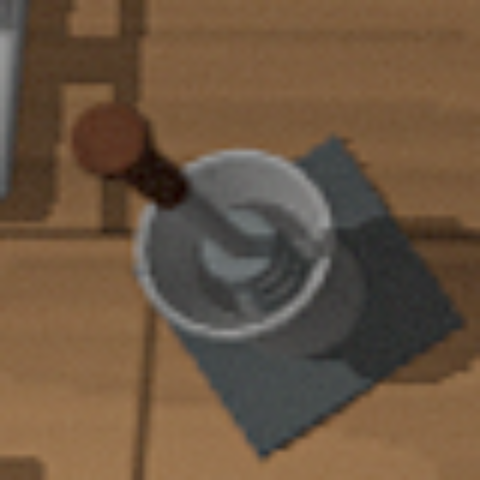

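View pics/crop_side.png

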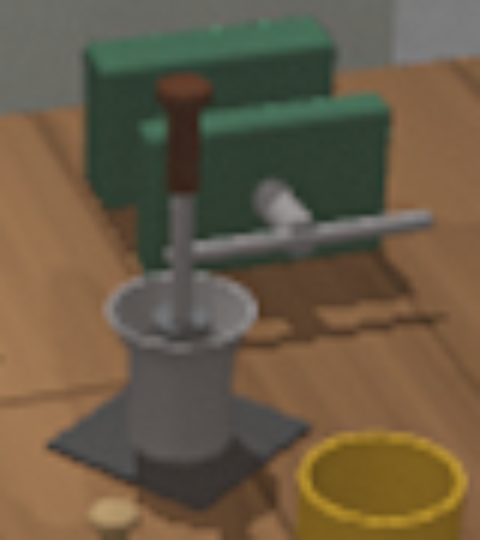

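Call:
jog_arm([
  [[0,0,0,1],[0,0,0,1],[0,0,0,1],[0,0,0,1],[0,0,0,1],[0,0,0,1],[0,0,0,1],[0,0,0,1]],
], gripper=1)

```text
t: 1.1
tcp_pos: [0.2208, 0.6053, 0.2231]
tool_rot: [3.127, 0.006, 0.067]
force: [0.7, 0.3, -0.7]
gripper_width: 0.0854
```

```bash
cat > go.py <<'E'
from h import *
import sys
def go(x,y,z,yaw=0):
    s=ctrl.state(); Rm=R.from_euler("xyz",s["tool_rot"]).as_matrix()
    d=Rm.T@(np.array([x,y,z])-s["tcp_pos"])/.05
    tz=R.from_euler("xyz",s["tool_rot"]).inv()*R.from_euler("xyz",[np.pi,0,yaw])
    rv=tz.as_rotvec()
    print("t %.2f"%s["t"],"tcp",s["tcp_pos"].round(4),"yaw %.3f"%s["tool_rot"][2],"tilt",np.degrees(rv[:2]).round(2),"F",s["force"].round(1),"w %.4f"%s["gripper_width"])
    print(" units",d.round(2),"turn %.2f"%(np.degrees(rv[2])/8),"/8:",(d/8).round(3),(np.degrees(rv[2])/64).round(3),"q7 %.2f"%s["qpos"][6])
if __name__=="__main__": go(*map(float,sys.argv[1:]))
E
python3 go.py .545 .407 .26
```

```text
t 1.10 tcp [0.2208 0.6053 0.2231] yaw 0.067 tilt [0.83 0.3 ] F [ 0.7  0.3 -0.7] w 0.0854
 units [ 6.2   4.4  -0.71] turn 0.48 /8: [ 0.775  0.55  -0.089] 0.06 q7 -1.14
```

Call:
jog_arm([
  [[0.78,0.55,-0.2,0.06],[0.78,0.55,-0.2,0.06],[0.78,0.55,-0.1,0.06],[0.78,0.55,-0.1,0.06],[0.78,0.55,-0.1,0.06],[0.78,0.55,0,0.06],[0.78,0.55,0,0.06],[0,0,0,0]],
])

```text
t: 2.1
tcp_pos: [0.5063, 0.4184, 0.254]
tool_rot: [3.118, 0.01, 0.011]
force: [-0.7, 0.2, 0.8]
gripper_width: 0.0852
```

```bash
python3 go.py .545 .407 .26
```

```text
t 2.10 tcp [0.5063 0.4184 0.254 ] yaw 0.011 tilt [1.37 0.56] F [-0.7  0.2  0.8] w 0.0852
 units [ 0.77  0.24 -0.12] turn 0.08 /8: [ 0.096  0.03  -0.015] 0.01 q7 -0.63
```

Call:
jog_arm([
  [[0.2,0.06,0,0],[0.2,0.06,0,0],[0.2,0.06,0,0],[0.17,0.06,0,0.08],[0,0,0,0],[0,0,0,0],[0,0,0,0],[0,0,0,0]],
])

```text
t: 3.1
tcp_pos: [0.543, 0.4105, 0.2521]
tool_rot: [3.118, 0.014, 0.007]
force: [-0.1, -0.7, -0.6]
gripper_width: 0.0852
```

```bash
python3 go.py .545 .407 .165
python3 - <<'E'
from h import *
grab("side","a")
E
```

```text
t 3.10 tcp [0.543  0.4105 0.2521] yaw 0.007 tilt [1.34 0.79] F [-0.1 -0.7 -0.6] w 0.0852
 units [0.06 0.03 1.74] turn 0.05 /8: [0.008 0.004 0.218] 0.006 q7 -0.58
```

View pics/a_side.png

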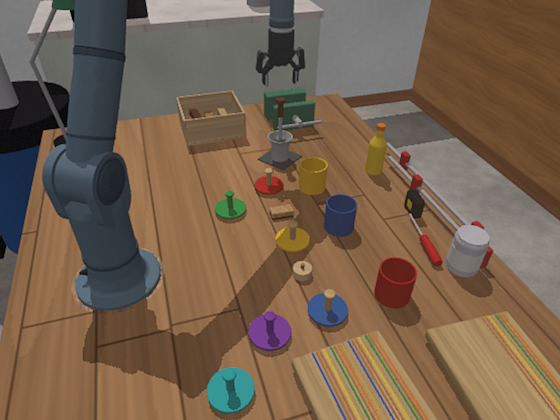

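The gripper at about (281, 65) stands right over the brush cap at (281, 100) and the jaws straddle it, so I'll go down.

Call:
jog_arm([
  [[0.06,0.03,0.3,0.05],[0,0,0.3,0],[0,0,0.3,0],[0,0,0.3,0],[0,0,0.3,0],[0,0,0.2,0],[0,0,0,0],[0,0,0,0]],
])

```text
t: 4.15
tcp_pos: [0.5436, 0.4061, 0.1589]
tool_rot: [3.116, 0.017, -0.0]
force: [-0.2, -0.1, -0.2]
gripper_width: 0.0853
```

```bash
python3 go.py .545 .407 .165
```

```text
t 4.15 tcp [0.5436 0.4061 0.1589] yaw -0.000 tilt [1.49 0.95] F [-0.2 -0.1 -0.2] w 0.0853
 units [ 0.03 -0.02 -0.12] turn -0.00 /8: [ 0.003 -0.002 -0.015] -0.0 q7 -0.56
```

Call:
jog_arm([
  [[0.02,0,-0.08,0],[0,0,0,0],[0,0,0,0],[0,0,0,0],[0,0,0,0],[0,0,0,0],[0,0,0,0],[0,0,0,0]],
], gripper=-1, grip_force=80)

```text
t: 5.15
tcp_pos: [0.5462, 0.407, 0.1658]
tool_rot: [3.119, 0.013, -0.0]
force: [-0.6, 0.1, 0.8]
gripper_width: 0.0231
```

```bash
python3 go.py .545 .407 .28
```

```text
t 5.15 tcp [0.5462 0.407  0.1658] yaw -0.000 tilt [1.32 0.76] F [-0.6  0.1  0.8] w 0.0231
 units [-0.05  0.05 -2.28] turn -0.00 /8: [-0.007  0.007 -0.285] -0.0 q7 -0.56
```

Call:
jog_arm([
  [[0,0,0,0],[0,0,0,0],[0,0,0,0],[0,0,-0.1,0],[0,0,-0.2,0],[0,0,-0.2,0],[0,0,-0.2,0],[0,0,0,0]],
])

```text
t: 6.15
tcp_pos: [0.5467, 0.4081, 0.2035]
tool_rot: [3.119, 0.013, -0.0]
force: [0.4, 0.2, -0.7]
gripper_width: 0.0234
```

```bash
python3 go.py .545 .407 .28
```

```text
t 6.15 tcp [0.5467 0.4081 0.2035] yaw -0.000 tilt [1.29 0.73] F [ 0.4  0.2 -0.7] w 0.0234
 units [-0.05  0.06 -1.53] turn 0.00 /8: [-0.007  0.007 -0.191] 0.0 q7 -0.57
```

Call:
jog_arm([
  [[0,0,-0.3,0],[0,0,-0.3,0],[0,0,-0.3,0],[0,0,-0.3,0],[0,0,-0.3,0],[0,0,-0.2,0],[0,0,0,0],[0,0,0,0]],
])

```text
t: 7.15
tcp_pos: [0.5481, 0.4101, 0.2954]
tool_rot: [3.12, 0.012, -0.0]
force: [-0.4, -0.6, -1.5]
gripper_width: 0.0233
```

```bash
python3 go.py .590 .218 .28
python3 - <<'E'
from h import *
p,d=grab("side","b"); cv2.imwrite("pics/b_crop.png",cv2.resize(p[20:200,220:340,::-1],None,fx=3,fy=3,interpolation=cv2.INTER_CUBIC))
X=cloud("side",d); Q=X[40:175,240:320].reshape(-1,3); m=(abs(Q[:,0]-.55)<.04)&(abs(Q[:,1]-.405)<.04)&(Q[:,2]>.095)
q=Q[m]
for z in np.arange(.1,.28,.01):
    w=q[(q[:,2]>=z)&(q[:,2]<z+.01)]
    if len(w): print(round(z,3),len(w),w.mean(0).round(3),w[:,0].min().round(3),w[:,0].max().round(3))
E
```

```text
t 7.15 tcp [0.5481 0.4101 0.2954] yaw -0.000 tilt [1.24 0.68] F [-0.4 -0.6 -1.5] w 0.0233
 units [0.84 3.84 0.38] turn -0.00 /8: [0.105 0.479 0.048] -0.0 q7 -0.59
0.13 6 [0.549 0.407 0.139] 0.536 0.563
0.14 30 [0.546 0.409 0.145] 0.534 0.564
0.15 23 [0.546 0.41  0.155] 0.534 0.568
0.16 32 [0.546 0.408 0.164] 0.534 0.563
0.17 29 [0.545 0.407 0.176] 0.533 0.562
0.18 25 [0.546 0.409 0.185] 0.533 0.563
0.19 32 [0.545 0.408 0.195] 0.534 0.563
0.2 25 [0.546 0.407 0.206] 0.535 0.564
0.21 41 [0.548 0.413 0.213] 0.533 0.565
0.22 12 [0.548 0.412 0.226] 0.544 0.553
0.23 11 [0.55  0.411 0.236] 0.544 0.555
0.24 11 [0.549 0.412 0.245] 0.544 0.554
0.25 15 [0.549 0.413 0.255] 0.544 0.555
0.26 11 [0.549 0.413 0.265] 0.544 0.555
0.27 12 [0.549 0.412 0.275] 0.544 0.554
```

View pics/b_crop.png

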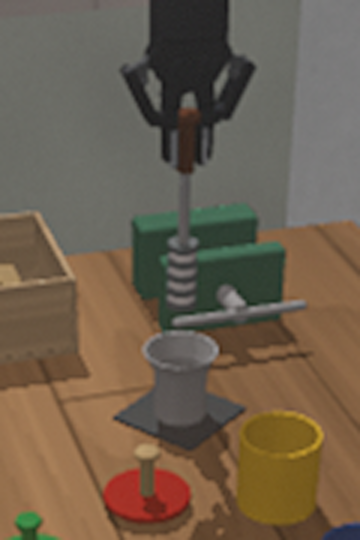

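```bash
cat > pots.py <<'E'
from h import *
REF={"yellow":(.590,.218),"red":(.6155,-.245),"blue":(.5925,.018)}
def pots(tag=None):
    for n in("top","side"):
        p,d=grab(n,tag); X=cloud(n,d)
        for c in HUE:
            m=mask(p,c,90,25)&(d>0)&(X[...,2]>.074)&(X[...,2]<.095)&(X[...,0]>.45)&(X[...,0]<.8)&(abs(X[...,1])<.4)
            k,l,s,cc=cv2.connectedComponentsWithStats(m.astype(np.uint8))
            if m.sum()<20: print(n,c,"few",m.sum()); continue
            T=X[m]; 
            H=cv2.convexHull(T[:,:2].astype(np.float32))[:,0]
            print(n,c,m.sum(),circ(H).round(3),"(corr x %+.3f)"%(.0015 if n=="top" else -.0015))
if __name__=="__main__":
    import sys; pots(*sys.argv[1:])
E
python3 pots.py c; python3 go.py .590 .218 .28
```

```text
top yellow 283 [0.678 0.239 0.123] (corr x +0.002)
top red 216 [ 0.614 -0.245  0.041] (corr x +0.002)
top blue 164 [0.591 0.017 0.041] (corr x +0.002)
side yellow 273 [0.678 0.229 0.121] (corr x -0.002)
side red 399 [ 0.617 -0.244  0.042] (corr x -0.002)
side blue 263 [0.595 0.018 0.042] (corr x -0.002)
t 7.30 tcp [0.548  0.4101 0.295 ] yaw -0.000 tilt [1.27 0.7 ] F [ 0.3 -0.2 -0.7] w 0.0235
 units [0.84 3.83 0.38] turn -0.00 /8: [0.106 0.479 0.047] -0.0 q7 -0.59
```

Call:
jog_arm([
  [[0.14,0.62,0,0],[0.14,0.62,0,0],[0.14,0.62,0,0],[0.14,0.62,0,0],[0.14,0.62,0,0],[0.14,0.62,0,0],[0,0,0,0],[0,0,0,0]],
])

```text
t: 8.3
tcp_pos: [0.5882, 0.22, 0.2931]
tool_rot: [3.116, 0.02, 0.003]
force: [0.3, 0.2, -1.6]
gripper_width: 0.0233
```

```bash
sed -i 's/X\[...,0\]<.8/X[...,0]<.74/' pots.py; python3 pots.py d; python3 go.py .590 .218 .25
```

```text
top yellow 173 [0.588 0.217 0.041] (corr x +0.002)
top red 212 [ 0.614 -0.245  0.041] (corr x +0.002)
top blue 115 [0.591 0.018 0.04 ] (corr x +0.002)
side yellow 246 [0.592 0.219 0.043] (corr x -0.002)
side red 394 [ 0.617 -0.244  0.042] (corr x -0.002)
side blue 258 [0.595 0.018 0.042] (corr x -0.002)
t 8.40 tcp [0.5884 0.2198 0.2933] yaw 0.003 tilt [1.52 1.13] F [ 1.3 -0.2 -0.8] w 0.0234
 units [0.05 0.01 0.86] turn 0.03 /8: [0.006 0.002 0.108] 0.003 q7 -0.31
```

View pics/d_side.png

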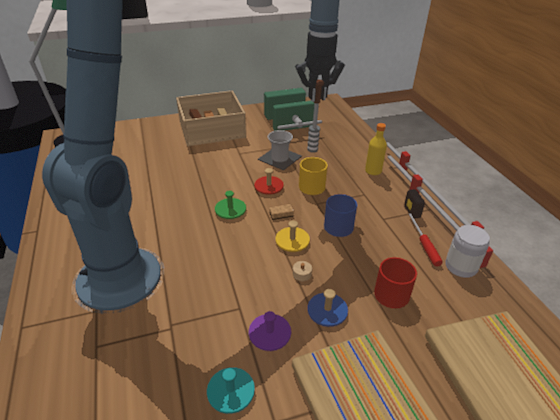

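Call:
jog_arm([
  [[0.05,0,0.35,0.03],[0,0,0.35,0],[0,0,0.35,0],[0,0,0.35,0],[0,0,0.35,0],[0,0,0.35,0],[0,0,0.2,0],[0,0,0,0]],
])

```text
t: 9.4
tcp_pos: [0.5857, 0.2197, 0.1668]
tool_rot: [3.113, 0.025, 0.004]
force: [-0.4, -0.4, -0.4]
gripper_width: 0.0235
```

```bash
python3 go.py .590 .218 .165;python3 - <<'E'
from h import *
p,d=grab("side","e"); cv2.imwrite("pics/e_crop.png",cv2.resize(p[20:200,250:370,::-1],None,fx=3,fy=3,interpolation=cv2.INTER_CUBIC))
E
```

```text
t 9.40 tcp [0.5857 0.2197 0.1668] yaw 0.004 tilt [1.62 1.42] F [-0.4 -0.4 -0.4] w 0.0235
 units [0.09 0.03 0.04] turn 0.03 /8: [0.011 0.004 0.004] 0.004 q7 -0.27
```

View pics/e_crop.png

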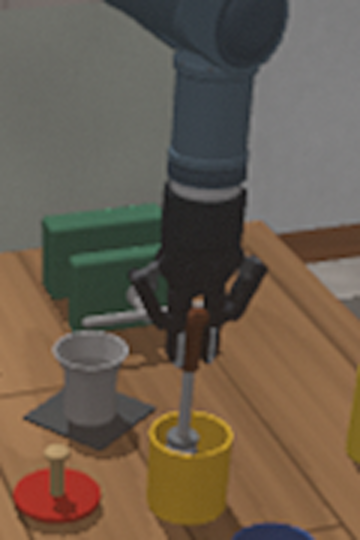

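Call:
jog_arm([
  [[0.1,0,0,0.03],[0.05,0,0,0],[0,0,0.04,0],[0,0,0.04,0],[0,0,0,0],[0,0,0,0],[0,0,0,0],[0,0,0,0]],
])

```text
t: 10.45
tcp_pos: [0.5961, 0.2205, 0.166]
tool_rot: [3.116, 0.019, -0.0]
force: [0.3, -0.7, -0.8]
gripper_width: 0.0235
```

```bash
python3 go.py .590 .218 .165
```

```text
t 10.45 tcp [0.5961 0.2205 0.166 ] yaw -0.000 tilt [1.45 1.08] F [ 0.3 -0.7 -0.8] w 0.0235
 units [-0.12  0.05  0.02] turn 0.00 /8: [-0.015  0.006  0.003] 0.0 q7 -0.27
```

Call:
jog_arm([
  [[0,0,0.05,0],[0,0,0.05,0],[0,0,0.05,0],[0,0,0.05,0],[0,0,0,0],[0,0,0,0],[0,0,0,0],[0,0,0,0]],
])

```text
t: 11.45
tcp_pos: [0.5995, 0.2238, 0.1659]
tool_rot: [3.125, 0.012, 0.001]
force: [-0.6, 0.3, 1.9]
gripper_width: 0.0232
```

```bash
python3 go.py .590 .218 .165
```

```text
t 11.45 tcp [0.5995 0.2238 0.1659] yaw 0.001 tilt [0.94 0.69] F [-0.6  0.3  1.9] w 0.0232
 units [-0.19  0.12  0.02] turn 0.01 /8: [-0.024  0.015  0.003] 0.001 q7 -0.26
```

Call:
jog_arm([
  [[0,0,0.15,0],[0,0,-0.25,0],[-0.05,0.05,-0.25,0],[-0.05,0.05,-0.25,0],[0,0,-0.25,0],[0,0,-0.15,0],[0,0,0,0],[0,0,0,0]],
])

```text
t: 12.45
tcp_pos: [0.5978, 0.2206, 0.2252]
tool_rot: [3.13, 0.005, 0.0]
force: [-0.1, -0.0, 1.0]
gripper_width: 0.0237
```

```bash
python3 go.py .594 .218 .166
python3 - <<'E'
from h import *
p,d=grab("side","f"); cv2.imwrite("pics/f_crop.png",cv2.resize(p[20:200,250:370,::-1],None,fx=3,fy=3,interpolation=cv2.INTER_CUBIC))
E
```

```text
t 12.45 tcp [0.5978 0.2206 0.2252] yaw 0.000 tilt [0.66 0.28] F [-0.1 -0.   1. ] w 0.0237
 units [-0.07  0.04  1.19] turn 0.00 /8: [-0.009  0.005  0.148] 0.0 q7 -0.28
```

View pics/f_crop.png

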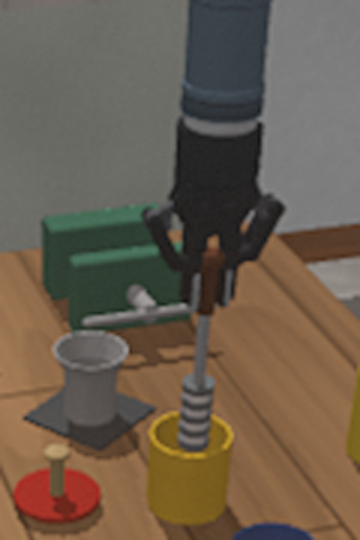

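```bash
cat > brush.py <<'E'
from h import *
def brush(tag=None):
    s=ctrl.state(); t=s["tcp_pos"]
    for n in("side","top"):
        p,d=grab(n,tag); X=cloud(n,d)
        h=cv2.cvtColor(p,cv2.COLOR_RGB2HSV)
        m=(d>0)&(np.hypot(X[...,0]-t[0],X[...,1]-t[1])<.04)&(X[...,2]<t[2]-.012)&(X[...,2]>.09)&(X[...,2]>t[2]-.17)
        Q=X[m]; c=[]
        # per-slice centre; push the visible surface back by pi/4*radius along view direction
        i=ctrl.camera_info(n)
        for z in np.arange(t[2]-.165,t[2]-.012,.008):
            w=Q[(Q[:,2]>=z)&(Q[:,2]<z+.008)]
            if len(w)<4: continue
            r=.006 if z>t[2]-.16+.074 else .016
            v=w.mean(0)-i["xyz"]; v[2]=0; v/=np.linalg.norm(v)
            q=w.mean(0)+v*r*.785; c.append(q)
        c=np.array(c)
        if len(c)<4: print(n,"few"); continue
        ax=np.polyfit(c[:,2],c[:,0],1); ay=np.polyfit(c[:,2],c[:,1],1)
        dx=.0015*(1 if n=="top" else -1)
        tz=t[2]-.16
        print(n,"n",len(c),"tilt deg x %.1f y %.1f"%(np.degrees(ax[0]),np.degrees(ay[0])),"tip at z %.3f:"%tz,round(np.polyval(ax,tz)+dx,4),round(np.polyval(ay,tz),4),"rel tcp",round(np.polyval(ax,tz)+dx-t[0],4),round(np.polyval(ay,tz)-t[1],4),"zmin %.3f"%Q[:,2].min())
if __name__=="__main__": brush()
E
python3 brush.py; python3 -c "
import cv2;cv2.imwrite('pics/x.png',0)" 2>/dev/null; python3 pots.py g
```

```text
side n 16 tilt deg x -0.7 y -2.8 tip at z 0.065: 0.5995 0.2331 rel tcp 0.0017 0.0125 zmin 0.090
top n 12 tilt deg x -0.4 y -2.2 tip at z 0.065: 0.5992 0.2292 rel tcp 0.0013 0.0086 zmin 0.090
top yellow 174 [0.588 0.217 0.041] (corr x +0.002)
top red 214 [ 0.614 -0.245  0.041] (corr x +0.002)
top blue 131 [0.591 0.018 0.04 ] (corr x +0.002)
side yellow 198 [0.592 0.219 0.042] (corr x -0.002)
side red 393 [ 0.617 -0.244  0.042] (corr x -0.002)
side blue 251 [0.595 0.019 0.042] (corr x -0.002)
```

Call:
jog_arm([
  [[-0.1,0.12,0,0],[-0.1,0.12,0,0],[0,0,0.3,0],[0,0,0.3,0],[0,0,0.3,0],[0,0,0.2,0],[0,0,0.1,0],[0,0,0.1,0]],
])

```text
t: 13.7
tcp_pos: [0.5923, 0.2105, 0.1655]
tool_rot: [3.139, -0.005, 0.001]
force: [-4.8, 0.1, 19.9]
gripper_width: 0.0238
```

```bash
python3 go.py .590 .208 .166
```

```text
t 13.70 tcp [0.5923 0.2105 0.1655] yaw 0.001 tilt [ 0.18 -0.27] F [-4.8  0.1 19.9] w 0.0238
 units [-0.05  0.05 -0.01] turn 0.01 /8: [-0.006  0.006 -0.001] 0.001 q7 -0.24
```

Call:
jog_arm([
  [[0,0,-0.35,0],[0,0,-0.35,0],[0,0,-0.35,0],[0,0,-0.35,0],[0,0,-0.35,0],[0,0,-0.35,0],[0,0,-0.35,0],[0,0,-0.2,0]],
])

```text
t: 14.7
tcp_pos: [0.5916, 0.2109, 0.3056]
tool_rot: [3.138, -0.005, 0.001]
force: [1.0, 0.4, -1.2]
gripper_width: 0.0234
```

```bash
python3 go.py .6155 -.245 .295; python3 brush.py; python3 pots.py g
```

```text
t 14.70 tcp [0.5916 0.2109 0.3056] yaw 0.001 tilt [ 0.21 -0.27] F [ 1.   0.4 -1.2] w 0.0234
 units [0.47 9.12 0.25] turn 0.01 /8: [0.059 1.14  0.031] 0.001 q7 -0.29
side n 18 tilt deg x -0.7 y -3.0 tip at z 0.146: 0.5937 0.225 rel tcp 0.0021 0.0141 zmin 0.147
top n 16 tilt deg x -0.9 y -2.6 tip at z 0.146: 0.5948 0.2208 rel tcp 0.0032 0.01 zmin 0.143
top yellow 126 [0.588 0.217 0.042] (corr x +0.002)
top red 215 [ 0.614 -0.245  0.041] (corr x +0.002)
top blue 110 [0.591 0.018 0.04 ] (corr x +0.002)
side yellow 246 [0.592 0.219 0.043] (corr x -0.002)
side red 391 [ 0.617 -0.244  0.041] (corr x -0.002)
side blue 262 [0.595 0.018 0.042] (corr x -0.002)
```

Call:
jog_arm([
  [[0.05,0.7,0,0],[0.05,0.7,0,0],[0.05,0.7,0,0],[0.05,0.7,0,0],[0.05,0.7,0,0],[0.05,0.7,0,0],[0.05,0.7,0,0],[0.05,0.7,0,0]],
])

```text
t: 15.9
tcp_pos: [0.6068, -0.0709, 0.2938]
tool_rot: [3.135, 0.016, 0.012]
force: [0.2, 0.3, -0.9]
gripper_width: 0.0237
```

```bash
python3 go.py .613 -.257 .295; python3 pots.py
```

```text
t 15.90 tcp [ 0.6068 -0.0709  0.2938] yaw 0.012 tilt [0.38 0.93] F [ 0.2  0.3 -0.9] w 0.0237
 units [ 0.08  3.72 -0.  ] turn 0.09 /8: [ 0.01   0.465 -0.   ] 0.011 q7 0.20
top yellow 213 [0.588 0.217 0.042] (corr x +0.002)
top red 202 [ 0.614 -0.245  0.041] (corr x +0.002)
top blue 69 [0.592 0.017 0.041] (corr x +0.002)
side yellow 247 [0.592 0.219 0.042] (corr x -0.002)
side red 388 [ 0.617 -0.245  0.041] (corr x -0.002)
side blue 256 [0.596 0.018 0.042] (corr x -0.002)
```

Call:
jog_arm([
  [[0.02,0.6,0,0.03],[0.02,0.6,0,0.03],[0.02,0.6,0,0.03],[0.02,0.6,0,0],[0,0.6,0,0],[0,0.6,0,0],[0,0,0,0],[0,0,0,0]],
])

```text
t: 17.0
tcp_pos: [0.6081, -0.251, 0.2857]
tool_rot: [3.139, 0.031, -0.001]
force: [-0.2, 0.6, -1.2]
gripper_width: 0.0235
```

```bash
python3 brush.py; python3 go.py .613 -.257 .295; python3 pots.py h
```

```text
side n 20 tilt deg x 0.7 y -2.8 tip at z 0.126: 0.6054 -0.2378 rel tcp -0.0027 0.0132 zmin 0.127
top few
t 17.10 tcp [ 0.608  -0.2513  0.286 ] yaw -0.001 tilt [0.18 1.78] F [-0.  -0.2 -0.6] w 0.0233
 units [ 0.1   0.11 -0.18] turn -0.01 /8: [ 0.012  0.014 -0.023] -0.001 q7 0.52
top yellow 224 [0.588 0.217 0.042] (corr x +0.002)
top red few 0
top blue 163 [0.591 0.017 0.041] (corr x +0.002)
side yellow 243 [0.591 0.219 0.042] (corr x -0.002)
side red 351 [ 0.617 -0.244  0.041] (corr x -0.002)
side blue 247 [0.595 0.018 0.041] (corr x -0.002)
```

View pics/h_side.png

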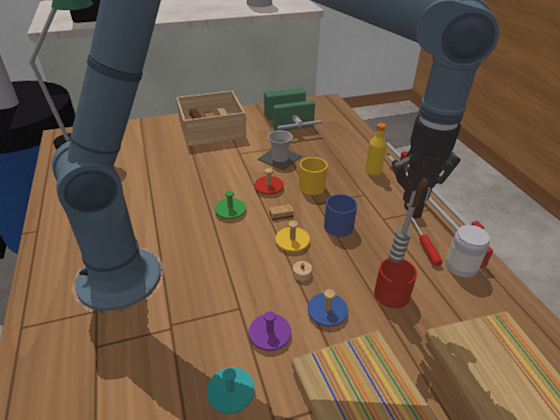

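The brush hangs with its head over the red pot, the bristle end at about (397, 258) over the rim at (396, 270). I'll trim 10 mm in x and 6 mm in y, then go down.

Call:
jog_arm([
  [[0.12,0.07,0,0],[0.1,0.06,0,0],[0,0,0.4,0],[0,0,0.4,0],[0,0,0.4,0],[0,0,0.4,0],[0,0,0.4,0],[0,0,0.1,0]],
])

```text
t: 18.2
tcp_pos: [0.6156, -0.2559, 0.1713]
tool_rot: [3.14, 0.034, 0.002]
force: [0.3, 0.5, 0.0]
gripper_width: 0.0232
```

```bash
python3 go.py .618 -.257 .166; python3 pots.py i; python3 brush.py
```

```text
t 18.20 tcp [ 0.6156 -0.2559  0.1713] yaw 0.002 tilt [0.07 1.96] F [0.3 0.5 0. ] w 0.0232
 units [0.05 0.02 0.1 ] turn 0.01 /8: [0.007 0.003 0.013] 0.002 q7 0.58
top yellow 217 [0.588 0.217 0.042] (corr x +0.002)
top red few 0
top blue 164 [0.591 0.017 0.041] (corr x +0.002)
side yellow 244 [0.592 0.22  0.043] (corr x -0.002)
side red 379 [ 0.617 -0.244  0.041] (corr x -0.002)
side blue 254 [0.595 0.018 0.042] (corr x -0.002)
side n 9 tilt deg x 2.2 y -3.7 tip at z 0.013: 0.6103 -0.2413 rel tcp -0.0061 0.0151 zmin 0.090
top few
```

View pics/i_side.png

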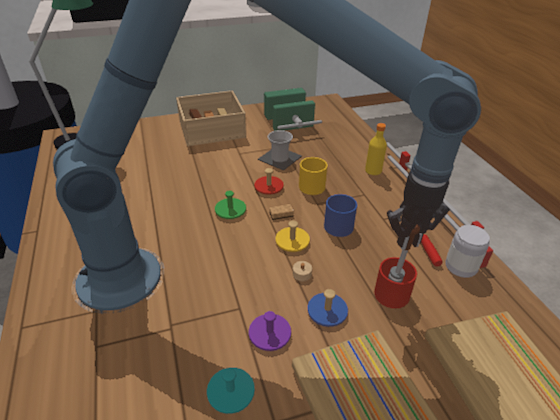

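Brush is inside the red pot (rod enters near (399, 272)). Now to the floor.

Call:
jog_arm([
  [[0.06,0.04,0.08,0],[0,0,0.08,0],[0,0,0.1,0],[0,0,0.12,0],[0,0,0.2,0],[0,0,0.2,0],[0,0,0.25,0],[0,0,0.25,0]],
])

```text
t: 19.4
tcp_pos: [0.6382, -0.2856, 0.1627]
tool_rot: [3.108, -0.023, -0.002]
force: [-11.6, 4.0, 41.8]
gripper_width: 0.023
```

```bash
python3 go.py .618 -.257 .226
```

```text
t 19.40 tcp [ 0.6382 -0.2856  0.1627] yaw -0.002 tilt [ 1.9  -1.32] F [-11.6   4.   41.8] w 0.0230
 units [-0.38 -0.53 -1.29] turn -0.02 /8: [-0.047 -0.066 -0.162] -0.002 q7 0.61
```

Call:
jog_arm([
  [[0,0,-0.1,0],[-0.06,-0.1,-0.1,0],[-0.1,-0.14,-0.2,0],[-0.1,-0.14,-0.2,0],[-0.1,-0.14,-0.2,0],[0,0,-0.2,0],[0,0,-0.2,0],[0,0,0,0]],
])

```text
t: 20.4
tcp_pos: [0.6179, -0.2547, 0.2257]
tool_rot: [3.109, -0.024, -0.001]
force: [-0.1, 0.1, -0.5]
gripper_width: 0.0228
```

```bash
python3 go.py .618 -.257 .226; python3 pots.py j; python3 brush.py
```

```text
t 20.40 tcp [ 0.6179 -0.2547  0.2257] yaw -0.001 tilt [ 1.87 -1.4 ] F [-0.1  0.1 -0.5] w 0.0228
 units [ 0.    0.05 -0.  ] turn -0.01 /8: [ 0.     0.006 -0.001] -0.001 q7 0.54
top yellow 214 [0.588 0.217 0.041] (corr x +0.002)
top red few 0
top blue 162 [0.591 0.017 0.041] (corr x +0.002)
side yellow 242 [0.592 0.219 0.042] (corr x -0.002)
side red 324 [ 0.618 -0.247  0.041] (corr x -0.002)
side blue 248 [0.595 0.019 0.042] (corr x -0.002)
side n 17 tilt deg x 1.9 y -6.8 tip at z 0.064: 0.6072 -0.2255 rel tcp -0.0099 0.0289 zmin 0.090
top few
```

View pics/j_side.png

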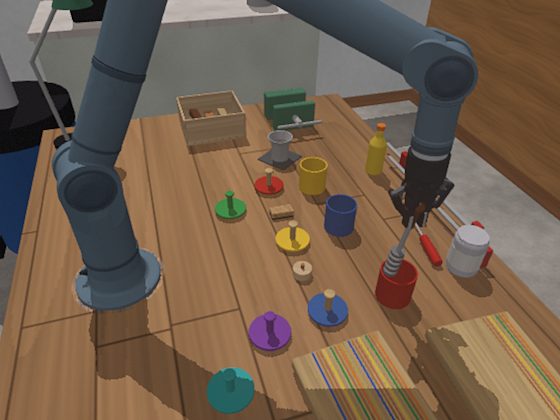

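Call:
jog_arm([
  [[0.06,0.12,0,0],[0.06,0.12,0,0],[0.06,0.12,0,0],[0,0,0.3,0],[0,0,0.3,0],[0,0,0.3,0],[0,0,0.15,0],[0,0,0,0]],
])

```text
t: 21.6
tcp_pos: [0.6255, -0.2749, 0.1646]
tool_rot: [3.111, -0.015, -0.002]
force: [-0.3, 0.1, -0.3]
gripper_width: 0.0228
```

```bash
python3 go.py .627 -.274 .166; python3 pots.py k;python3 brush.py
```

```text
t 21.60 tcp [ 0.6255 -0.2749  0.1646] yaw -0.002 tilt [ 1.73 -0.86] F [-0.3  0.1 -0.3] w 0.0228
 units [ 0.03 -0.02 -0.03] turn -0.01 /8: [ 0.004 -0.002 -0.004] -0.002 q7 0.59
top yellow 221 [0.588 0.217 0.042] (corr x +0.002)
top red few 0
top blue 170 [0.591 0.017 0.041] (corr x +0.002)
side yellow 245 [0.592 0.219 0.042] (corr x -0.002)
side red 379 [ 0.618 -0.247  0.042] (corr x -0.002)
side blue 241 [0.595 0.018 0.042] (corr x -0.002)
side n 8 tilt deg x 0.6 y -5.1 tip at z 0.006: 0.619 -0.2497 rel tcp -0.0071 0.0255 zmin 0.090
top few
```

Call:
jog_arm([
  [[0,0,0.06,0],[0,0,0.06,0],[0,0,0.06,0],[0,0,0.06,0],[0,0,0,0],[0,0,0,0],[0,0,0,0],[0,0,0,0]],
])

```text
t: 22.8
tcp_pos: [0.6287, -0.2782, 0.1645]
tool_rot: [3.11, -0.025, -0.002]
force: [0.7, -0.2, -0.2]
gripper_width: 0.0228
```

```bash
python3 go.py .627 -.274 .166
```

```text
t 22.80 tcp [ 0.6287 -0.2782  0.1645] yaw -0.002 tilt [ 1.79 -1.41] F [ 0.7 -0.2 -0.2] w 0.0228
 units [-0.03 -0.08 -0.03] turn -0.02 /8: [-0.004 -0.01  -0.004] -0.002 q7 0.60
```

Call:
jog_arm([
  [[0,0,0.12,0],[0,-0.1,0.12,0],[0,-0.1,0.12,0],[-0.03,-0.1,0.12,0],[-0.03,-0.1,0.12,0],[-0.03,-0.1,0.12,0],[0,-0.1,0.12,0],[0,0,0,0]],
])

```text
t: 23.8
tcp_pos: [0.6288, -0.2759, 0.1659]
tool_rot: [3.086, -0.044, -0.009]
force: [1.0, 0.4, -1.7]
gripper_width: 0.0226
```

```bash
python3 go.py .627 -.274 .166; python3 pots.py k;python3 brush.py
```

```text
t 23.80 tcp [ 0.6288 -0.2759  0.1659] yaw -0.009 tilt [ 3.21 -2.53] F [ 1.   0.4 -1.7] w 0.0226
 units [-0.04 -0.04 -0.01] turn -0.07 /8: [-0.004 -0.005 -0.001] -0.009 q7 0.58
top yellow 220 [0.588 0.217 0.042] (corr x +0.002)
top red few 0
top blue 157 [0.591 0.017 0.041] (corr x +0.002)
side yellow 244 [0.592 0.219 0.042] (corr x -0.002)
side red 378 [ 0.618 -0.247  0.041] (corr x -0.002)
side blue 259 [0.595 0.018 0.042] (corr x -0.002)
side n 8 tilt deg x 1.6 y -4.7 tip at z 0.005: 0.6206 -0.2524 rel tcp -0.0081 0.0234 zmin 0.090
top few
```

Call:
jog_arm([
  [[0,0,-0.1,0],[0,0,-0.35,0],[0,0,-0.4,0],[0,0,-0.4,0],[0,0,-0.4,0],[0,0,-0.4,0],[0,0,-0.4,0],[0,0,-0.3,0]],
])

```text
t: 25.0
tcp_pos: [0.6222, -0.2656, 0.3091]
tool_rot: [3.088, -0.041, -0.007]
force: [0.1, -0.0, -1.9]
gripper_width: 0.0227
```

```bash
python3 go.py .601 -.0055 .30; python3 pots.py l;python3 brush.py
```

```text
t 25.00 tcp [ 0.6222 -0.2656  0.3091] yaw -0.007 tilt [ 3.09 -2.32] F [ 0.1 -0.  -1.9] w 0.0227
 units [-0.47 -5.2  -0.12] turn -0.06 /8: [-0.059 -0.65  -0.015] -0.008 q7 0.51
top yellow 219 [0.588 0.217 0.042] (corr x +0.002)
top red few 0
top blue 156 [0.591 0.017 0.041] (corr x +0.002)
side yellow 250 [0.591 0.219 0.042] (corr x -0.002)
side red 409 [ 0.618 -0.247  0.042] (corr x -0.002)
side blue 239 [0.594 0.018 0.042] (corr x -0.002)
side n 19 tilt deg x 1.3 y -6.0 tip at z 0.150: 0.6159 -0.2403 rel tcp -0.0073 0.026 zmin 0.154
top few
```

View pics/l_side.png

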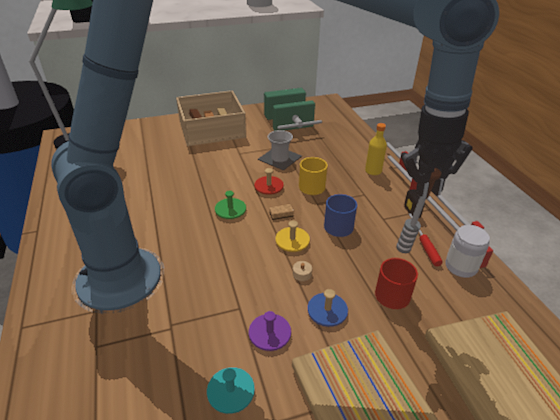

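Call:
jog_arm([
  [[-0.05,-0.65,0,0],[-0.05,-0.65,0,0],[-0.05,-0.65,0,0],[-0.05,-0.65,0,0],[-0.05,-0.65,0,0],[-0.05,-0.65,0,0],[-0.05,-0.65,0,0],[-0.05,-0.65,0,0]],
])

```text
t: 26.2
tcp_pos: [0.5967, -0.0019, 0.279]
tool_rot: [3.085, -0.017, -0.017]
force: [0.8, 0.1, -0.7]
gripper_width: 0.0228
```

```bash
python3 go.py .601 -.0055 .30; python3 pots.py m;python3 brush.py
```

```text
t 26.20 tcp [ 0.5967 -0.0019  0.279 ] yaw -0.017 tilt [ 3.25 -0.92] F [ 0.8  0.1 -0.7] w 0.0228
 units [ 0.09  0.1  -0.41] turn -0.13 /8: [ 0.012  0.012 -0.052] -0.016 q7 0.00
top yellow 215 [0.588 0.217 0.042] (corr x +0.002)
top red 205 [ 0.615 -0.247  0.041] (corr x +0.002)
top blue few 0
side yellow 244 [0.592 0.219 0.043] (corr x -0.002)
side red 400 [ 0.618 -0.247  0.041] (corr x -0.002)
side blue 262 [0.595 0.019 0.042] (corr x -0.002)
side n 18 tilt deg x 2.9 y -5.9 tip at z 0.118: 0.5846 0.0298 rel tcp -0.012 0.0258 zmin 0.123
top few
```

View pics/m_side.png

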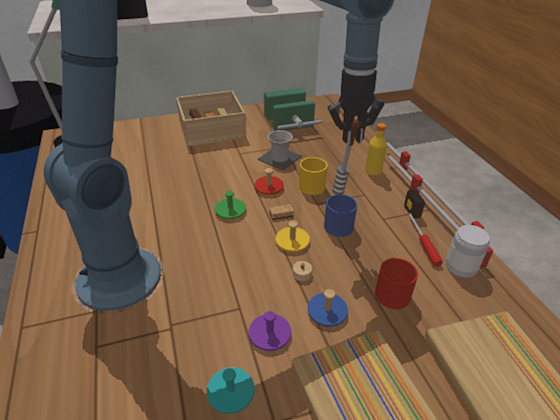

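```bash
python3 go.py .601 -.0055 .30; python3 brush.py
```

```text
t 26.40 tcp [ 0.5971 -0.0021  0.2793] yaw -0.014 tilt [ 3.28 -0.94] F [ 0.   0.1 -1.4] w 0.0225
 units [ 0.09  0.09 -0.41] turn -0.11 /8: [ 0.011  0.011 -0.051] -0.013 q7 0.00
side n 18 tilt deg x 2.5 y -5.7 tip at z 0.119: 0.586 0.0234 rel tcp -0.0111 0.0255 zmin 0.121
top few
```

```bash
python3 go.py .604 -.006 .168
```

```text
t 26.50 tcp [ 0.5975 -0.0047  0.2802] yaw -0.019 tilt [ 3.3  -1.02] F [-0.1 -0.4 -0.8] w 0.0228
 units [ 0.09 -0.1   2.24] turn -0.14 /8: [ 0.011 -0.013  0.28 ] -0.017 q7 0.00
```

Call:
jog_arm([
  [[0.08,0,0,-0.1],[0,0,0.3,0],[0,0,0.4,0],[0,-0.03,0.4,0],[0,-0.03,0.4,0],[0,-0.03,0.4,0],[0,0,0.2,0],[0,0,0,0]],
])

```text
t: 27.5
tcp_pos: [0.6016, -0.0154, 0.167]
tool_rot: [3.08, -0.014, -0.016]
force: [-0.3, -0.3, -0.4]
gripper_width: 0.0227
```

```bash
python3 go.py .604 -.006 .168; python3 brush.py; python3 pots.py n
```

```text
t 27.50 tcp [ 0.6016 -0.0154  0.167 ] yaw -0.016 tilt [ 3.51 -0.75] F [-0.3 -0.3 -0.4] w 0.0227
 units [ 0.04 -0.19 -0.03] turn -0.12 /8: [ 0.006 -0.023 -0.004] -0.015 q7 0.08
side n 8 tilt deg x 2.2 y -2.7 tip at z 0.007: 0.5915 0.0034 rel tcp -0.0102 0.0188 zmin 0.090
top few
top yellow 216 [0.588 0.217 0.042] (corr x +0.002)
top red 204 [ 0.615 -0.248  0.041] (corr x +0.002)
top blue few 0
side yellow 243 [0.592 0.219 0.043] (corr x -0.002)
side red 400 [ 0.618 -0.246  0.042] (corr x -0.002)
side blue 240 [0.594 0.018 0.041] (corr x -0.002)
```

View pics/n_side.png

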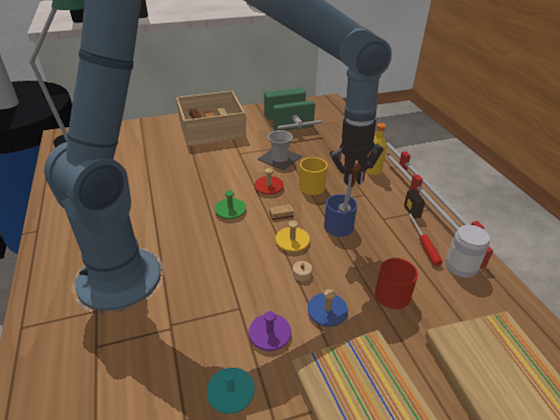

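Call:
jog_arm([
  [[0,-0.08,0,0],[0,-0.08,0,0],[0,-0.03,0.06,0],[0,0,0.06,0],[0,0,0.06,0],[0,0,0.06,0],[0,0,0,0],[0,0,0,0]],
])

```text
t: 28.7
tcp_pos: [0.6073, -0.0052, 0.165]
tool_rot: [3.085, -0.024, -0.015]
force: [-0.1, -0.3, -0.6]
gripper_width: 0.023
```

```bash
python3 go.py .604 -.006 .168; python3 brush.py
```

```text
t 28.70 tcp [ 0.6073 -0.0052  0.165 ] yaw -0.015 tilt [ 3.25 -1.33] F [-0.1 -0.3 -0.6] w 0.0230
 units [-0.06  0.02 -0.06] turn -0.11 /8: [-0.008  0.002 -0.008] -0.014 q7 0.07
side n 8 tilt deg x 2.2 y -5.2 tip at z 0.005: 0.5974 0.0194 rel tcp -0.0099 0.0246 zmin 0.091
top few
```

Call:
jog_arm([
  [[0,0,0,0],[0,0,0,0],[0,0,0,0],[0,0,0,0],[0,0,0,0],[-0.03,0,0.06,0],[0,0,0.1,0],[0,0,0.12,0]],
])

```text
t: 29.8
tcp_pos: [0.6098, -0.0068, 0.1639]
tool_rot: [3.089, -0.027, -0.015]
force: [-9.9, 1.0, 31.7]
gripper_width: 0.0226
```

```bash
python3 go.py .604 -.006 .225
```

```text
t 29.80 tcp [ 0.6098 -0.0068  0.1639] yaw -0.015 tilt [ 3.02 -1.5 ] F [-9.9  1.  31.7] w 0.0226
 units [-0.08  0.05 -1.22] turn -0.12 /8: [-0.011  0.006 -0.153] -0.014 q7 0.08
```

Firm floor contact (32 N). Draw up 60 mm.

Call:
jog_arm([
  [[0,0,-0.1,0],[-0.05,0,-0.2,0],[-0.03,0,-0.25,0],[0,0,-0.25,0],[0,0,-0.25,0],[0,0,-0.25,0],[0,0,0,0],[0,0,0,0]],
])

```text
t: 30.8
tcp_pos: [0.6034, -0.0029, 0.2324]
tool_rot: [3.089, -0.027, -0.015]
force: [0.7, -0.4, -0.8]
gripper_width: 0.023
```

```bash
python3 brush.py; python3 pots.py o; python3 go.py .604 -.006 .168
```

```text
side n 16 tilt deg x 2.0 y -6.0 tip at z 0.072: 0.5944 0.0234 rel tcp -0.009 0.0263 zmin 0.090
top few
top yellow 217 [0.587 0.218 0.042] (corr x +0.002)
top red 213 [ 0.615 -0.247  0.041] (corr x +0.002)
top blue few 0
side yellow 251 [0.592 0.218 0.042] (corr x -0.002)
side red 393 [ 0.619 -0.247  0.042] (corr x -0.002)
side blue 207 [0.594 0.018 0.041] (corr x -0.002)
t 31.00 tcp [ 0.6033 -0.003   0.2321] yaw -0.015 tilt [ 3.03 -1.48] F [-0.3 -0.4 -0.2] w 0.0231
 units [-0.02 -0.01  1.28] turn -0.11 /8: [-0.002 -0.001  0.16 ] -0.014 q7 0.03
```

View pics/o_side.png

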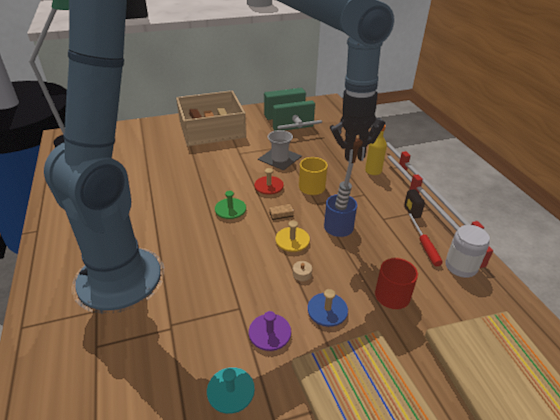

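Call:
jog_arm([
  [[0,0,0.3,0],[0,0,0.3,0],[0,-0.02,0.3,0],[0,-0.02,0.25,0],[0,0,0.15,0],[0,0,0.1,0],[0,0,0.1,0],[0,0,0.12,0]],
])

```text
t: 32.0
tcp_pos: [0.6075, -0.0066, 0.1638]
tool_rot: [3.095, -0.02, -0.016]
force: [-8.6, 0.9, 29.4]
gripper_width: 0.0232
```

```bash
python3 brush.py; python3 go.py .604 -.006 .168
```

```text
side n 8 tilt deg x 1.2 y -3.7 tip at z 0.004: 0.5984 0.0155 rel tcp -0.0091 0.0221 zmin 0.090
top few
t 32.10 tcp [ 0.6074 -0.0067  0.1638] yaw -0.017 tilt [ 2.65 -1.15] F [-8.2  1.4 27.4] w 0.0228
 units [-0.07 -0.01 -0.09] turn -0.12 /8: [-0.008 -0.001 -0.011] -0.015 q7 0.08
```

Call:
jog_arm([
  [[0,0,-0.15,0],[0,0,-0.35,0],[0,0,-0.4,0],[0,0,-0.4,0],[0,0,-0.4,0],[0,0,-0.4,0],[0,0,-0.4,0],[0,0,-0.3,0]],
])

```text
t: 33.1
tcp_pos: [0.6046, 0.0001, 0.3089]
tool_rot: [3.094, -0.021, -0.017]
force: [0.0, 0.0, -1.3]
gripper_width: 0.023
```

```bash
python3 go.py .554 .384 .30
```

```text
t 33.10 tcp [6.046e-01 1.000e-04 3.089e-01] yaw -0.017 tilt [ 2.72 -1.19] F [ 0.   0.  -1.3] w 0.0230
 units [-1.14 -7.66 -0.21] turn -0.12 /8: [-0.143 -0.957 -0.026] -0.015 q7 0.00
```

Call:
jog_arm([
  [[-0.05,-0.6,0,0],[-0.1,-0.7,0,0],[-0.1,-0.7,0,0],[-0.1,-0.7,-0.05,0],[-0.1,-0.7,-0.05,0],[-0.1,-0.7,-0.05,0],[-0.1,-0.7,-0.05,0],[-0.1,-0.6,-0.05,0]],
])

```text
t: 34.1
tcp_pos: [0.5733, 0.2736, 0.3096]
tool_rot: [3.091, -0.025, -0.027]
force: [-0.3, 0.4, -0.2]
gripper_width: 0.023
```

```bash
python3 go.py .554 .384 .30; python3 pots.py
```

```text
t 34.10 tcp [0.5733 0.2736 0.3096] yaw -0.027 tilt [ 2.91 -1.39] F [-0.3  0.4 -0.2] w 0.0230
 units [-0.45 -2.2   0.07] turn -0.20 /8: [-0.056 -0.275  0.009] -0.024 q7 -0.46
top yellow 221 [0.588 0.217 0.042] (corr x +0.002)
top red 210 [ 0.615 -0.248  0.041] (corr x +0.002)
top blue 127 [0.592 0.018 0.041] (corr x +0.002)
side yellow 241 [0.592 0.219 0.042] (corr x -0.002)
side red 402 [ 0.618 -0.247  0.042] (corr x -0.002)
side blue 254 [0.596 0.019 0.042] (corr x -0.002)
```

Call:
jog_arm([
  [[-0.1,-0.5,0,-0.05],[-0.1,-0.5,0,-0.05],[-0.1,-0.5,0,-0.05],[-0.1,-0.4,0,-0.05],[-0.05,-0.2,0,0],[0,0,0,0],[0,0,0,0],[0,0,0,0]],
])

```text
t: 35.2
tcp_pos: [0.5499, 0.3867, 0.3024]
tool_rot: [3.09, -0.022, 0.007]
force: [0.3, -0.5, -0.2]
gripper_width: 0.0232
```

```bash
python3 brush.py;python3 brush.py; python3 go.py .554 .384 .30
python3 - <<'E'
from h import *
grab("side","p"); grab("top","p")
for n in("side","top"):
    p=cv2.imread(f"pics/p_{n}.png"); c=p[40:180,220:340] if n=="side" else p[110:220,70:190]
    cv2.imwrite(f"pics/p_{n}c.png",cv2.resize(c,None,fx=4,fy=4,interpolation=cv2.INTER_CUBIC))
E
```

```text
side n 18 tilt deg x 2.6 y -6.1 tip at z 0.142: 0.5392 0.4128 rel tcp -0.0107 0.0261 zmin 0.146
top n 17 tilt deg x 2.1 y -5.7 tip at z 0.142: 0.5394 0.4096 rel tcp -0.0105 0.0229 zmin 0.143
side n 18 tilt deg x 2.5 y -6.1 tip at z 0.142: 0.5395 0.4126 rel tcp -0.0106 0.0261 zmin 0.146
top n 17 tilt deg x 3.0 y -6.4 tip at z 0.142: 0.5378 0.411 rel tcp -0.0123 0.0244 zmin 0.146
t 35.40 tcp [0.5498 0.3871 0.3024] yaw 0.007 tilt [ 2.96 -1.28] F [-0.1 -0.5 -0.6] w 0.0228
 units [0.08 0.06 0.05] turn 0.05 /8: [0.01  0.008 0.007] 0.006 q7 -0.58
```

View pics/p_sidec.png

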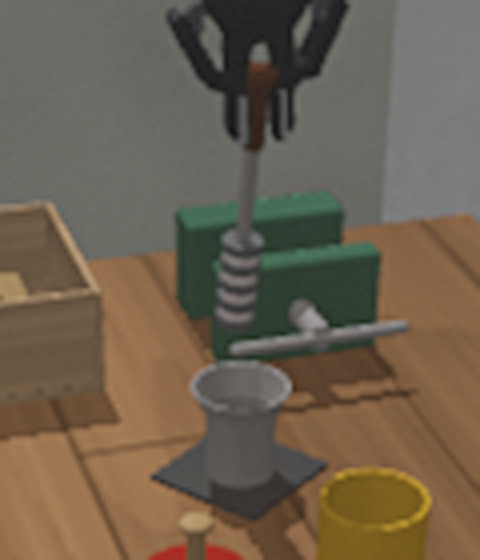

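View pics/p_topc.png

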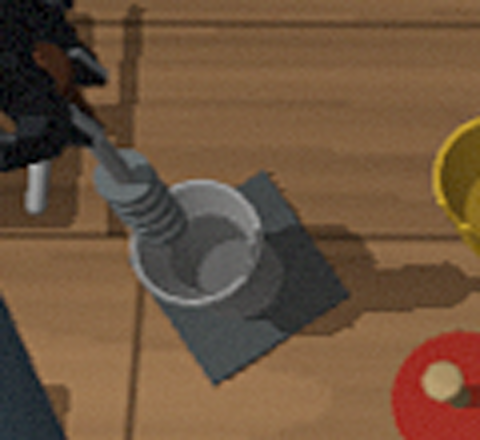

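```bash
python3 go.py .555 .3865 .190
```

```text
t 35.50 tcp [0.5495 0.3876 0.3023] yaw 0.008 tilt [ 2.95 -1.27] F [ 0.6  0.4 -1.3] w 0.0228
 units [ 0.06 -0.09  2.25] turn 0.05 /8: [ 0.008 -0.012  0.281] 0.007 q7 -0.58
```

Call:
jog_arm([
  [[0.1,0,0.2,0.05],[0,0,0.3,0],[0,0,0.3,0],[0,0,0.2,0],[0,0,0,0],[0,0,0,0],[0,0,0,0],[0,0,0,0]],
])

```text
t: 36.5
tcp_pos: [0.5557, 0.3847, 0.2481]
tool_rot: [3.089, -0.021, 0.001]
force: [-0.3, -0.0, -0.5]
gripper_width: 0.0227
```

```bash
python3 brush.py; python3 go.py .555 .3865 .168
```

```text
side n 18 tilt deg x 2.5 y -6.1 tip at z 0.088: 0.5455 0.4112 rel tcp -0.0102 0.0265 zmin 0.091
top n 16 tilt deg x 3.3 y -6.5 tip at z 0.088: 0.5433 0.4089 rel tcp -0.0124 0.0242 zmin 0.090
t 36.60 tcp [0.5556 0.3847 0.2481] yaw 0.001 tilt [ 3.   -1.22] F [ 0.1 -0.2 -1.2] w 0.0230
 units [-0.05 -0.12  1.6 ] turn -0.00 /8: [-0.006 -0.015  0.2  ] -0.0 q7 -0.57
```

Call:
jog_arm([
  [[0,-0.03,0.25,0],[0,-0.03,0.3,0],[0,-0.03,0.3,0],[0,-0.03,0.3,0],[0,0,0.2,0],[0,0,0,0],[0,0,0,0],[0,0,0,0]],
])

```text
t: 37.6
tcp_pos: [0.5566, 0.387, 0.1743]
tool_rot: [3.088, -0.02, 0.001]
force: [-1.1, -0.4, -1.6]
gripper_width: 0.0225
```

```bash
python3 brush.py; python3 go.py .555 .3865 .166
python3 - <<'E'
from h import *
grab("side","q"); grab("top","q")
for n in("side","top"):
    p=cv2.imread(f"pics/q_{n}.png"); c=p[40:180,220:340] if n=="side" else p[110:220,70:190]
    cv2.imwrite(f"pics/q_{n}c.png",cv2.resize(c,None,fx=4,fy=4,interpolation=cv2.INTER_CUBIC))
E
```

```text
side n 9 tilt deg x 2.8 y -5.8 tip at z 0.014: 0.5456 0.413 rel tcp -0.011 0.026 zmin 0.090
top n 7 tilt deg x 2.2 y -7.8 tip at z 0.014: 0.5453 0.4134 rel tcp -0.0113 0.0263 zmin 0.090
t 37.70 tcp [0.5567 0.3871 0.1745] yaw 0.001 tilt [ 3.07 -1.15] F [-0.2 -0.2 -0.6] w 0.0226
 units [-0.04  0.    0.17] turn 0.00 /8: [-0.005  0.     0.021] 0.0 q7 -0.56
```

View pics/q_sidec.png

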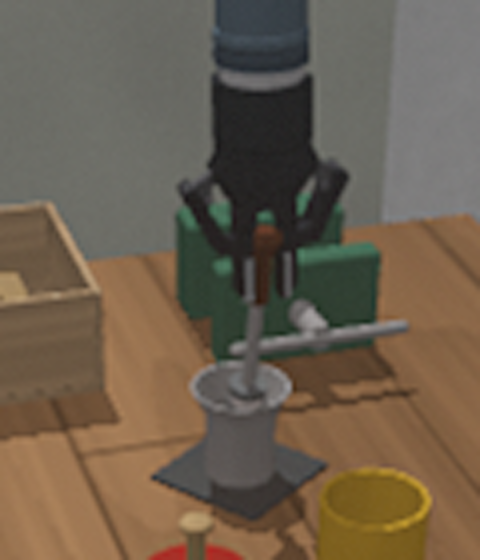

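View pics/q_topc.png

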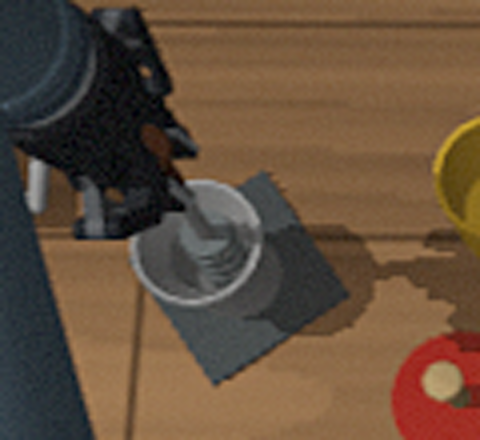

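Call:
jog_arm([
  [[0,-0.05,0.05,0],[0,-0.05,0.06,0],[0,-0.05,0.06,0],[0,0,0.05,0],[0,0,0,0],[0,0,0,0],[0,0,0,0],[0,0,0,0]],
])

```text
t: 38.8
tcp_pos: [0.5574, 0.3955, 0.1646]
tool_rot: [3.09, -0.021, 0.001]
force: [0.1, -1.0, 1.0]
gripper_width: 0.0228
```

```bash
python3 go.py .555 .3865 .166
```

```text
t 38.80 tcp [0.5574 0.3955 0.1646] yaw 0.001 tilt [ 2.97 -1.21] F [ 0.1 -1.   1. ] w 0.0228
 units [-0.05  0.18 -0.02] turn 0.00 /8: [-0.006  0.023 -0.003] 0.001 q7 -0.56
```

Call:
jog_arm([
  [[0,0,0,0],[0,0,0,0],[0,0,0,0],[0,0,0,0],[0,0,0,0],[0,0,0,0],[0,0,0,0],[0,0,0,0]],
], gripper=1)

```text
t: 39.8
tcp_pos: [0.5576, 0.3954, 0.1641]
tool_rot: [3.09, -0.022, 0.001]
force: [-0.3, 0.3, 0.4]
gripper_width: 0.085
```

```bash
python3 go.py .555 .3865 .30; python3 brush.py
python3 - <<'E'
from h import *
grab("side","r")
for n in("side",):
    p=cv2.imread(f"pics/r_{n}.png"); c=p[40:180,220:340] if n=="side" else p[110:220,70:190]
    cv2.imwrite(f"pics/r_{n}c.png",cv2.resize(c,None,fx=4,fy=4,interpolation=cv2.INTER_CUBIC))
E
```

```text
t 39.80 tcp [0.5576 0.3954 0.1641] yaw 0.001 tilt [ 2.97 -1.24] F [-0.3  0.3  0.4] w 0.0850
 units [ 0.01  0.32 -2.7 ] turn 0.00 /8: [ 0.001  0.04  -0.338] 0.001 q7 -0.56
side n 8 tilt deg x 1.6 y -0.8 tip at z 0.004: 0.5485 0.418 rel tcp -0.0091 0.0226 zmin 0.090
top n 8 tilt deg x -0.4 y -0.4 tip at z 0.004: 0.5508 0.4169 rel tcp -0.0068 0.0215 zmin 0.090
```

View pics/r_sidec.png

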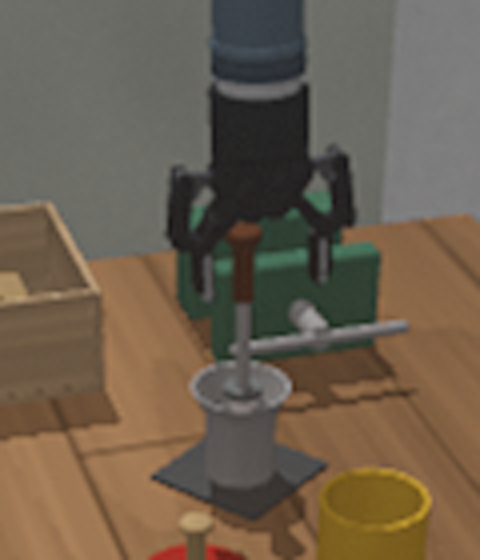

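Call:
jog_arm([
  [[0,0,-0.2,0],[0,0.02,-0.35,0],[0,0.02,-0.35,0],[0,0.02,-0.35,0],[0,0.02,-0.35,0],[0,0,-0.35,0],[0,0,-0.3,0],[0,0,0,0]],
])

```text
t: 40.95
tcp_pos: [0.5564, 0.3981, 0.2883]
tool_rot: [3.094, -0.026, 0.001]
force: [0.2, -0.3, -0.4]
gripper_width: 0.0853
```

```bash
cat > lids.py <<'E'
from h import *
def lids(tag=None,cams=("top","side")):
    for n in cams:
        p,d=grab(n,tag); X=cloud(n,d)
        for c in HUE:
            m=mask(p,c,90,25)&(d>0)&(X[...,2]>.009)&(X[...,2]<.03)&(X[...,0]>.35)&(X[...,0]<.53)&(abs(X[...,1])<.32)
            k,l,s,cc=cv2.connectedComponentsWithStats(m.astype(np.uint8))
            if k<2: print(n,c,"none"); continue
            j=1+np.argmax(s[1:,4]); T=X[l==j]
            H=cv2.convexHull(T[:,:2].astype(np.float32))[:,0]; q=circ(H)
            K=X[(np.hypot(X[...,0]-q[0],X[...,1]-q[1])<.03)&(X[...,2]>.058)&(X[...,2]<.08)]
            print(n,c,s[j,4],q.round(4),"knob",K.mean(0).round(4) if len(K) else None, circ(cv2.convexHull(K[:,:2].astype(np.float32))[:,0]).round(4) if len(K)>6 else "")
if __name__=="__main__":
    import sys; lids(*sys.argv[1:])
E
python3 lids.py; python3 go.py .458 .2505 .2
```

```text
top yellow 814 [ 0.4467 -0.0047  0.0451] knob [ 0.4464 -0.0048  0.0679] [ 0.4468 -0.0047  0.012 ]
top red 770 [0.4564 0.2512 0.0449] knob [0.4568 0.2504 0.0673] [0.4569 0.2506 0.0125]
top blue 743 [ 0.4465 -0.2483  0.0445] knob [ 0.447  -0.2487  0.0675] [ 0.4473 -0.249   0.0122]
side yellow 570 [ 0.4494 -0.004   0.0449] knob [ 0.4502 -0.0046  0.0692] [ 0.4512 -0.0026  0.0124]
side red 365 [0.4603 0.2517 0.0446] knob [0.4602 0.2499 0.0695] [0.4604 0.252  0.0131]
side blue 873 [ 0.4494 -0.2482  0.0445] knob [ 0.4497 -0.2489  0.0693] [ 0.4503 -0.2475  0.0121]
t 41.05 tcp [0.5554 0.3974 0.286 ] yaw 0.001 tilt [ 2.87 -1.34] F [-0.4 -0.5  0.5] w 0.0855
 units [-1.99  2.85  1.82] turn 0.00 /8: [-0.249  0.356  0.227] 0.0 q7 -0.59
```

Call:
jog_arm([
  [[-0.3,0.42,0,0],[-0.3,0.42,0,0],[-0.3,0.42,0.2,0],[-0.3,0.42,0.3,0],[-0.3,0.42,0.3,0],[-0.3,0.42,0.4,0],[-0.2,0.3,0.4,0],[0,0,0.2,0]],
])

```text
t: 42.05
tcp_pos: [0.4488, 0.244, 0.1899]
tool_rot: [3.08, -0.011, 0.002]
force: [0.2, 0.7, 0.3]
gripper_width: 0.0854
```

```bash
python3 go.py .4585 .251 .11
```

```text
t 42.05 tcp [0.4488 0.244  0.1899] yaw 0.002 tilt [ 3.5  -0.63] F [0.2 0.7 0.3] w 0.0854
 units [ 0.18 -0.24  1.59] turn 0.01 /8: [ 0.022 -0.03   0.199] 0.001 q7 -0.56
```

Call:
jog_arm([
  [[0.1,-0.1,0.2,0],[0.08,-0.1,0.3,0],[0,-0.04,0.4,0],[0,0,0.4,0],[0,0,0.3,0],[0,0,0,0],[0,0,0,0],[0,0,0,0]],
])

```text
t: 43.05
tcp_pos: [0.464, 0.259, 0.1049]
tool_rot: [3.083, -0.016, 0.008]
force: [-0.7, 0.6, -0.6]
gripper_width: 0.0853
```

```bash
python3 go.py .4585 .250 .023
```

```text
t 43.05 tcp [0.464  0.259  0.1049] yaw 0.008 tilt [ 3.38 -0.94] F [-0.7  0.6 -0.6] w 0.0853
 units [-0.14  0.08  1.64] turn 0.05 /8: [-0.017  0.01   0.205] 0.007 q7 -0.50
```

Call:
jog_arm([
  [[-0.1,0.05,0.2,0.05],[-0.04,0.03,0.3,0],[0,0,0.3,0],[0,0,0.3,0],[0,0,0.3,0],[0,0,0.1,0],[0,0,0,0],[0,0,0,0]],
])

```text
t: 44.05
tcp_pos: [0.458, 0.2499, 0.025]
tool_rot: [3.083, -0.017, 0.0]
force: [-0.3, -0.7, 0.0]
gripper_width: 0.0854
```

```bash
python3 go.py .4585 .250 .023
```

```text
t 44.05 tcp [0.458  0.2499 0.025 ] yaw 0.000 tilt [ 3.36 -0.96] F [-0.3 -0.7  0. ] w 0.0854
 units [ 0.01 -0.    0.04] turn -0.00 /8: [ 0.001 -0.     0.005] -0.0 q7 -0.45
```

Good alignment; close.

Call:
jog_arm([
  [[0,0,0.02,0],[0,0,0,0],[0,0,0,0],[0,0,0,0],[0,0,0,0],[0,0,0,0],[0,0,0,0],[0,0,0,0]],
], gripper=-1, grip_force=80)

```text
t: 45.05
tcp_pos: [0.4593, 0.2509, 0.0255]
tool_rot: [3.085, -0.02, 0.0]
force: [0.2, -0.7, 0.3]
gripper_width: 0.0215
```

Call:
jog_arm([
  [[0,0,-0.1,0],[0,0,-0.2,0],[0,0,-0.4,0],[0,0,-0.5,0],[0,0,-0.6,0],[0,0,-0.6,0],[0,0,-0.4,0],[0,0,0,0]],
])

```text
t: 46.05
tcp_pos: [0.4556, 0.2587, 0.1727]
tool_rot: [3.087, -0.019, -0.001]
force: [-0.2, -0.4, -1.0]
gripper_width: 0.0219
```

```bash
python3 go.py .6165 -.247 .18; python3 pots.py s
```

```text
t 46.05 tcp [0.4556 0.2587 0.1727] yaw -0.001 tilt [ 3.15 -1.09] F [-0.2 -0.4 -1. ] w 0.0219
 units [ 3.23 10.1   0.47] turn -0.01 /8: [0.403 1.263 0.059] -0.001 q7 -0.56
top yellow 218 [0.588 0.217 0.041] (corr x +0.002)
top red 215 [ 0.615 -0.248  0.041] (corr x +0.002)
top blue 157 [0.591 0.018 0.041] (corr x +0.002)
side yellow 250 [0.592 0.22  0.043] (corr x -0.002)
side red 399 [ 0.618 -0.246  0.041] (corr x -0.002)
side blue 268 [0.595 0.018 0.042] (corr x -0.002)
```

View pics/s_side.png

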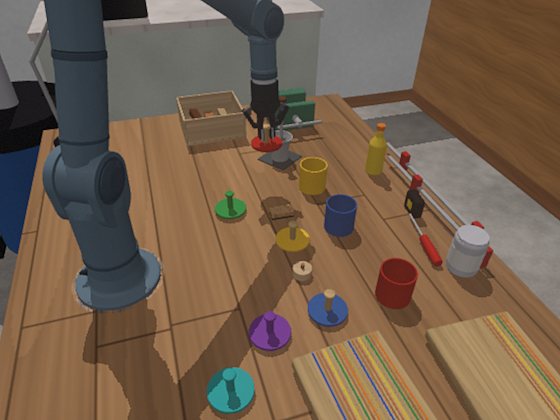

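Call:
jog_arm([
  [[0.2,0.5,-0.05,0],[0.25,0.7,0,0],[0.25,0.7,0,0],[0.25,0.7,0,0],[0.25,0.7,0,0],[0.25,0.7,0,0],[0.25,0.7,0,0],[0.25,0.7,0,0]],
])

```text
t: 47.15
tcp_pos: [0.5449, -0.0178, 0.1786]
tool_rot: [3.074, 0.006, 0.009]
force: [0.4, -0.4, -0.4]
gripper_width: 0.021
```

```bash
python3 go.py .6165 -.247 .19
```

```text
t 47.15 tcp [ 0.5449 -0.0178  0.1786] yaw 0.009 tilt [3.85 0.31] F [ 0.4 -0.4 -0.4] w 0.0210
 units [1.39 4.6  0.07] turn 0.07 /8: [0.174 0.575 0.009] 0.008 q7 0.06
```

Call:
jog_arm([
  [[0.22,0.7,0,0.03],[0.22,0.7,0,0.03],[0.22,0.7,-0.05,0],[0.22,0.7,-0.05,0],[0.22,0.7,-0.05,0],[0.2,0.7,-0.05,0],[0,0,0,0],[0,0,0,0]],
])

```text
t: 48.15
tcp_pos: [0.6023, -0.2357, 0.1879]
tool_rot: [3.073, 0.031, -0.006]
force: [0.1, 0.9, -1.2]
gripper_width: 0.0215
```

```bash
cat > held.py <<'E'
from h import *
def held(c,tag=None):
    s=ctrl.state(); t=s["tcp_pos"]
    for n in("top","side"):
        p,d=grab(n,tag); X=cloud(n,d)
        m=mask(p,c,90,25)&(d>0)&(np.hypot(X[...,0]-t[0],X[...,1]-t[1])<.075)&(X[...,2]>t[2]-.035)&(X[...,2]<t[2]+.0)
        if m.sum()<40: print(n,"few",m.sum()); continue
        T=X[m]; zt=np.median(T[:,2]); H=cv2.convexHull(T[:,:2].astype(np.float32))[:,0]; q=circ(H)
        A=np.c_[T[:,:2]-q[:2],np.ones(len(T))]; pl=np.linalg.lstsq(A,T[:,2],rcond=None)[0]
        dx=.0015*(1 if n=="top" else -1)
        print(n,m.sum(),"disc",round(q[0]+dx,4),q[1:].round(4),"z %.4f"%pl[2],"slope deg",np.degrees(pl[:2]).round(1),"rel tcp",(q[:2]+[dx,0]-t[:2]).round(4),round(pl[2]-t[2],4))
if __name__=="__main__":
    import sys; held(*sys.argv[1:])
E
python3 held.py red u; python3 go.py .6165 -.247 .19; python3 pots.py
```

```text
top few 1
side 756 disc 0.599 [-0.2346  0.0447] z 0.1812 slope deg [-1.   0.8] rel tcp [-0.0033  0.0011] -0.0067
t 48.25 tcp [ 0.6023 -0.2357  0.1885] yaw -0.005 tilt [3.96 1.77] F [-0.3  1.4 -0.7] w 0.0214
 units [ 0.28  0.23 -0.02] turn -0.03 /8: [ 0.036  0.028 -0.003] -0.004 q7 0.49
top yellow 211 [0.588 0.217 0.042] (corr x +0.002)
top red few 0
top blue 165 [0.591 0.017 0.041] (corr x +0.002)
side yellow 244 [0.592 0.219 0.042] (corr x -0.002)
side red 401 [ 0.618 -0.247  0.042] (corr x -0.002)
side blue 257 [0.595 0.019 0.042] (corr x -0.002)
```

View pics/u_side.png

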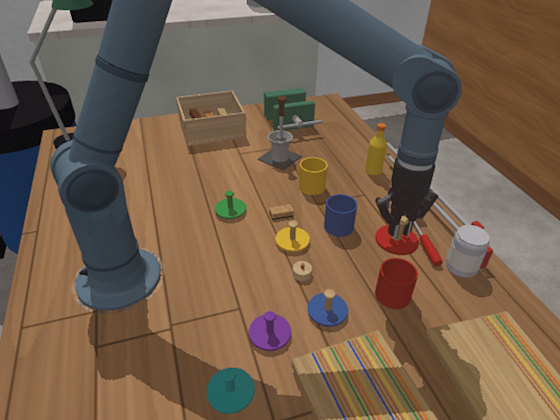

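```bash
python3 go.py .6195 -.248 .125
```

```text
t 48.35 tcp [ 0.603  -0.2353  0.1892] yaw -0.005 tilt [3.95 1.68] F [ 0.9  0.3 -1.8] w 0.0213
 units [0.37 0.16 1.29] turn -0.03 /8: [0.046 0.02  0.161] -0.003 q7 0.49
```

Call:
jog_arm([
  [[0.12,0.06,0.2,-0.03],[0.12,0.06,0.25,0],[0.12,0.04,0.25,0],[0,0,0.25,0],[0,0,0.25,0],[0,0,0.1,0],[0,0,0,0],[0,0,0,0]],
])

```text
t: 49.35
tcp_pos: [0.6201, -0.2458, 0.1183]
tool_rot: [3.075, 0.031, 0.003]
force: [0.1, 0.0, -1.4]
gripper_width: 0.0218
```

```bash
python3 held.py red v; python3 go.py .6195 -.248 .125; python3 -c "
import cv2
c=cv2.imread('pics/v_side.png')[180:320,330:470]; cv2.imwrite('pics/v_c.png',cv2.resize(c,None,fx=4,fy=4,interpolation=cv2.INTER_CUBIC))"
```

```text
top 111 disc 0.6157 [-0.2454  0.0427] z 0.1106 slope deg [6.3 2.3] rel tcp [-0.0045  0.0004] -0.0077
side 840 disc 0.6175 [-0.2439  0.0448] z 0.1101 slope deg [4.3 6.4] rel tcp [-0.0026  0.0019] -0.0082
t 49.45 tcp [ 0.6203 -0.2458  0.1185] yaw 0.003 tilt [3.85 1.77] F [ 0.1 -0.7 -0.9] w 0.0215
 units [-0.02  0.05 -0.13] turn 0.03 /8: [-0.002  0.006 -0.016] 0.004 q7 0.53
```

View pics/v_c.png

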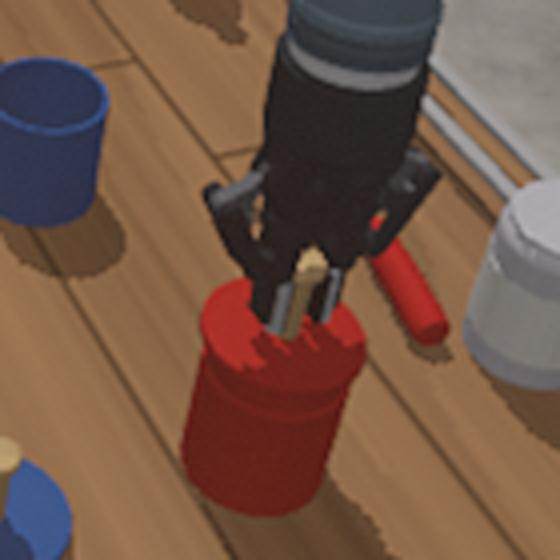

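Call:
jog_arm([
  [[0,0.05,0.06,0],[0,0,0.08,0],[0,0,0.08,0],[0,0,0.08,0],[0,0,0.05,0],[0,0,0,0],[0,0,0,0],[0,0,0,0]],
])

```text
t: 50.45
tcp_pos: [0.6215, -0.2511, 0.1032]
tool_rot: [3.073, 0.026, 0.003]
force: [-0.4, -0.2, 0.7]
gripper_width: 0.0217
```

```bash
python3 held.py red v; python3 go.py .6195 -.248 .1; python3 -c "
import cv2
c=cv2.imread('pics/v_side.png')[180:320,330:470]; cv2.imwrite('pics/v_c.png',cv2.resize(c,None,fx=4,fy=4,interpolation=cv2.INTER_CUBIC))"
```

```text
top 115 disc 0.616 [-0.2532  0.0405] z 0.0903 slope deg [ 1.  -5.3] rel tcp [-0.0055 -0.0021] -0.0129
side 922 disc 0.6192 [-0.249   0.0448] z 0.0949 slope deg [6.5 7.4] rel tcp [-0.0023  0.0021] -0.0083
t 50.55 tcp [ 0.6215 -0.2511  0.1032] yaw 0.003 tilt [3.94 1.51] F [-0.8 -1.   0.9] w 0.0216
 units [-0.04 -0.07  0.06] turn 0.03 /8: [-0.005 -0.008  0.008] 0.003 q7 0.55
```

View pics/v_c.png

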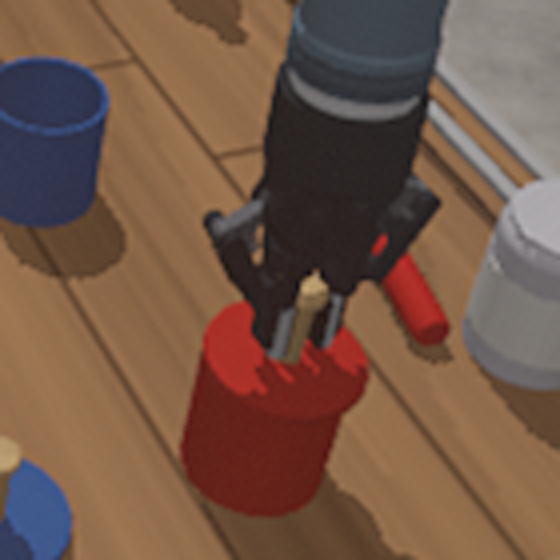

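Call:
jog_arm([
  [[-0.04,-0.02,0.04,0],[0,0,0.05,0],[0,0,0.05,0],[0,0,0,0],[0,0,0,0],[0,0,0,0],[0,0,0,0],[0,0,0,0]],
])

```text
t: 51.55
tcp_pos: [0.6223, -0.2521, 0.1029]
tool_rot: [3.072, 0.019, 0.003]
force: [-1.2, 0.3, 2.6]
gripper_width: 0.0214
```

```bash
python3 held.py red v; python3 go.py .6195 -.248 .1
```

```text
top 98 disc 0.6163 [-0.2535  0.0404] z 0.0922 slope deg [ 4.4 -2.2] rel tcp [-0.006  -0.0014] -0.0107
side 925 disc 0.62 [-0.2492  0.0453] z 0.0947 slope deg [7.1 6.7] rel tcp [-0.0024  0.003 ] -0.0082
t 51.65 tcp [ 0.6223 -0.2521  0.103 ] yaw 0.003 tilt [4.   1.08] F [-1.4  0.8  3. ] w 0.0216
 units [-0.06 -0.09  0.05] turn 0.02 /8: [-0.007 -0.011  0.007] 0.003 q7 0.55
```

Call:
jog_arm([
  [[0,0,0,0],[0,0,0,0],[0,0,0,0],[0,0,0,0],[0,0,0,0],[0,0,0,0],[0,0,0,0],[0,0,0,0]],
], gripper=1)

```text
t: 52.65
tcp_pos: [0.6222, -0.252, 0.1014]
tool_rot: [3.071, 0.019, 0.003]
force: [0.3, -0.2, 0.5]
gripper_width: 0.0851
```

Call:
jog_arm([
  [[0,0,-0.1,0],[0,0,-0.3,0],[0,0,-0.4,0],[0,0,-0.5,0],[0,0,-0.5,0],[0,0,-0.2,0],[0,0,0,0],[0,0,0,0]],
])

```text
t: 53.65
tcp_pos: [0.6256, -0.2453, 0.2111]
tool_rot: [3.07, 0.013, 0.003]
force: [0.2, -0.4, -1.0]
gripper_width: 0.0852
```

```bash
cat > seated.py <<'E'
from h import *
def seated(c,x,y,tag=None):
    for n in("top","side"):
        p,d=grab(n,tag); X=cloud(n,d)
        m=mask(p,c,90,25)&(d>0)&(np.hypot(X[...,0]-x,X[...,1]-y)<.08)&(X[...,2]>.088)&(X[...,2]<.13)
        if m.sum()<40: print(n,"few",m.sum()); continue
        T=X[m]; H=cv2.convexHull(T[:,:2].astype(np.float32))[:,0]; q=circ(H)
        r=np.hypot(T[:,0]-q[0],T[:,1]-q[1]); T=T[(r<.042)&(r>.012)]
        A=np.c_[T[:,:2]-q[:2],np.ones(len(T))]; pl=np.linalg.lstsq(A,T[:,2],rcond=None)[0]
        K=X[(np.hypot(X[...,0]-q[0],X[...,1]-q[1])<.035)&(X[...,2]>.136)&(X[...,2]<.16)]
        B=X[mask(p,c,90,25)&(d>0)&(np.hypot(X[...,0]-x,X[...,1]-y)<.08)&(X[...,2]<.075)&(X[...,2]>.01)]
        print(n,m.sum(),"disc",q.round(4),"z %.4f (want .093)"%pl[2],"slope deg",np.degrees(pl[:2]).round(1),"knob",K.mean(0).round(4) if len(K) else None)
if __name__=="__main__":
    import sys; seated(sys.argv[1],float(sys.argv[2]),float(sys.argv[3]),*sys.argv[4:])
E
python3 seated.py red .6165 -.247 w; python3 go.py .4485 -.2485 .12; python3 lids.py; python3 -c "
import cv2
c=cv2.imread('pics/w_side.png')[180:320,330:470]; cv2.imwrite('pics/w_c.png',cv2.resize(c,None,fx=4,fy=4,interpolation=cv2.INTER_CUBIC))"
```

```text
top few 0
side 871 disc [ 0.6214 -0.2489  0.0453] z 0.0954 (want .093) slope deg [0.2 0.1] knob [ 0.6207 -0.25    0.1464]
t 53.75 tcp [ 0.6254 -0.2453  0.2107] yaw 0.003 tilt [4.09 0.81] F [0.1 0.3 0.1] w 0.0850
 units [-3.51 -0.08  1.86] turn 0.02 /8: [-0.439 -0.01   0.233] 0.003 q7 0.50
top yellow 122 [ 0.449  -0.0024  0.0416] knob None 
top red none
top blue 597 [ 0.4461 -0.2486  0.0444] knob [ 0.447  -0.2487  0.0674] [ 0.4475 -0.2492  0.0123]
side yellow 584 [ 0.45   -0.0029  0.0455] knob [ 0.4501 -0.005   0.0688] [ 0.4508 -0.0036  0.0123]
side red none
side blue 870 [ 0.4497 -0.248   0.0448] knob [ 0.4498 -0.2488  0.0692] [ 0.4502 -0.2476  0.0121]
```

View pics/w_c.png

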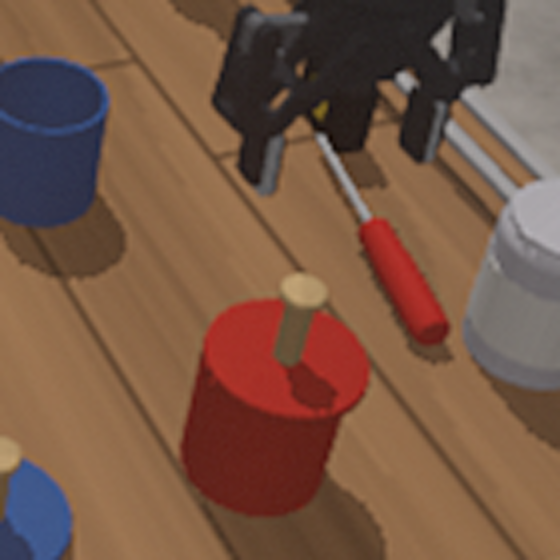

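The red lid lies flat and seated (side view, knob at about (406, 252) in the full picture). Next is the blue lid.

Call:
jog_arm([
  [[-0.4,0,0,0],[-0.6,0,0,0],[-0.6,0,0.1,0],[-0.6,0,0.3,0],[-0.6,0,0.3,0],[-0.5,0,0.3,0],[-0.2,0,0.2,0],[0,0,0,0]],
])

```text
t: 54.85
tcp_pos: [0.4424, -0.2495, 0.1475]
tool_rot: [3.07, 0.021, 0.003]
force: [0.4, 0.0, -0.2]
gripper_width: 0.0852
```

```bash
python3 go.py .4485 -.2485 .1
```

```text
t 54.85 tcp [ 0.4424 -0.2495  0.1475] yaw 0.003 tilt [4.08 1.19] F [ 0.4  0.  -0.2] w 0.0852
 units [ 0.14 -0.09  0.94] turn 0.03 /8: [ 0.018 -0.011  0.118] 0.003 q7 0.53
```

Call:
jog_arm([
  [[0.08,-0.05,0.2,0],[0.06,-0.05,0.35,0],[0.02,-0.03,0.4,0],[0,-0.02,0.4,0],[0,-0.02,0.3,0],[0,0,0,0],[0,0,0,0],[0,0,0,0]],
])

```text
t: 55.85
tcp_pos: [0.4577, -0.2461, 0.0597]
tool_rot: [3.067, 0.016, 0.01]
force: [-0.2, -0.2, -0.4]
gripper_width: 0.0851
```

```bash
python3 go.py .4485 -.250 .024
```

```text
t 55.85 tcp [ 0.4577 -0.2461  0.0597] yaw 0.010 tilt [4.3 0.9] F [-0.2 -0.2 -0.4] w 0.0851
 units [-0.17  0.02  0.72] turn 0.08 /8: [-0.022  0.003  0.09 ] 0.01 q7 0.63
```

Call:
jog_arm([
  [[-0.1,0.02,0,0.08],[-0.06,0,0.1,0],[0,0,0.2,0],[0,0,0.25,0],[0,0,0.15,0],[0,0,0,0],[0,0,0,0],[0,0,0,0]],
])

```text
t: 56.85
tcp_pos: [0.4492, -0.2503, 0.0234]
tool_rot: [3.066, 0.013, -0.002]
force: [0.6, -0.1, -0.1]
gripper_width: 0.0856
```

```bash
python3 go.py .4485 -.250 .024
```

```text
t 56.85 tcp [ 0.4492 -0.2503  0.0234] yaw -0.002 tilt [4.31 0.77] F [ 0.6 -0.1 -0.1] w 0.0856
 units [-0.01 -0.   -0.01] turn -0.01 /8: [-0.002 -0.001 -0.002] -0.001 q7 0.67
```

Call:
jog_arm([
  [[0,0,0,0],[0,0,0,0],[0,0,0,0],[0,0,0,0],[0,0,0,0],[0,0,0,0],[0,0,0,0],[0,0,0,0]],
], gripper=-1, grip_force=80)

```text
t: 57.85
tcp_pos: [0.4499, -0.2503, 0.0241]
tool_rot: [3.066, 0.012, -0.002]
force: [-0.9, 0.3, 0.3]
gripper_width: 0.0196
```

Call:
jog_arm([
  [[0,0,-0.1,0],[0,0,-0.2,0],[0,0,-0.4,0],[0,0,-0.5,0],[0,0,-0.6,0],[0,0,-0.6,0],[0,0,-0.5,0],[0,0,0,0]],
])

```text
t: 58.85
tcp_pos: [0.451, -0.239, 0.1758]
tool_rot: [3.068, 0.01, -0.003]
force: [0.1, 0.1, -1.3]
gripper_width: 0.0195
```

```bash
python3 go.py .593 .018 .18; python3 held.py blue; python3 pots.py x
```

```text
t 58.85 tcp [ 0.451  -0.239   0.1758] yaw -0.003 tilt [4.24 0.6 ] F [ 0.1  0.1 -1.3] w 0.0195
 units [ 2.82 -5.13 -0.49] turn -0.02 /8: [ 0.353 -0.641 -0.062] -0.003 q7 0.47
top 128 disc 0.4487 [-0.2376  0.0441] z 0.1666 slope deg [-0.3  0.9] rel tcp [-0.0023  0.0015] -0.0092
side 783 disc 0.4477 [-0.2378  0.0444] z 0.1690 slope deg [ 0.1 -0.2] rel tcp [-0.0033  0.0012] -0.0068
top yellow 217 [0.588 0.217 0.042] (corr x +0.002)
top red 664 [ 0.618 -0.25   0.045] (corr x +0.002)
top blue 154 [0.591 0.017 0.041] (corr x +0.002)
side yellow 184 [0.592 0.219 0.043] (corr x -0.002)
side red 497 [ 0.622 -0.249  0.045] (corr x -0.002)
side blue few 0
```

View pics/x_side.png

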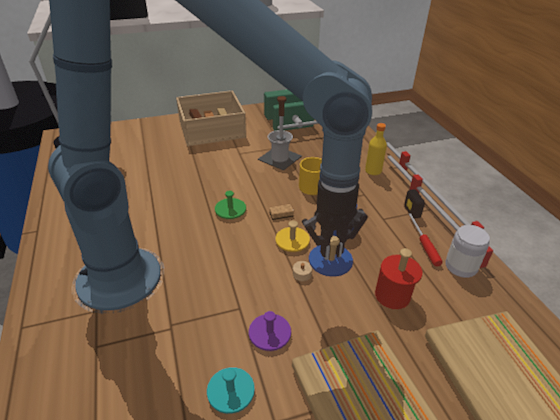

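Call:
jog_arm([
  [[0.3,-0.5,-0.05,0],[0.38,-0.65,-0.05,0],[0.38,-0.65,-0.05,0],[0.38,-0.65,-0.05,0],[0.38,-0.65,-0.05,0],[0.38,-0.65,-0.05,0],[0.38,-0.65,-0.05,0],[0.2,-0.4,0,0]],
])

```text
t: 60.05
tcp_pos: [0.5834, 0.0045, 0.1553]
tool_rot: [3.064, 0.041, -0.014]
force: [0.5, -0.9, -0.8]
gripper_width: 0.0195
```

```bash
python3 go.py .5955 .0165 .15; python3 pots.py y
```

```text
t 60.05 tcp [0.5834 0.0045 0.1553] yaw -0.014 tilt [4.44 2.4 ] F [ 0.5 -0.9 -0.8] w 0.0195
 units [ 0.24 -0.25  0.08] turn -0.09 /8: [ 0.03  -0.031  0.009] -0.011 q7 0.05
top yellow 216 [0.65  0.001 0.253] (corr x +0.002)
top red 770 [ 0.618 -0.25   0.045] (corr x +0.002)
top blue few 15
side yellow 228 [0.592 0.219 0.043] (corr x -0.002)
side red 510 [ 0.621 -0.25   0.045] (corr x -0.002)
side blue 213 [0.594 0.017 0.042] (corr x -0.002)
```

Call:
jog_arm([
  [[0.1,-0.1,0,-0.05],[0.08,-0.08,0,-0.04],[0,0,0.1,0],[0,0,0.2,0],[0,0,0,0],[0,0,0,0],[0,0,0,0],[0,0,0,0]],
])

```text
t: 61.15
tcp_pos: [0.5893, 0.0062, 0.1377]
tool_rot: [3.062, 0.045, -0.008]
force: [0.6, -0.1, -1.3]
gripper_width: 0.0197
```

```bash
python3 held.py blue; python3 go.py .5955 .0165 .103; python3 pots.py y
```

```text
top 402 disc 0.5858 [0.0047 0.0425] z 0.1297 slope deg [-2.  -1.5] rel tcp [-0.0036 -0.0014] -0.008
side 432 disc 0.5871 [0.0061 0.0448] z 0.1327 slope deg [-1.3 -0. ] rel tcp [-0.0022 -0.0001] -0.0051
t 61.25 tcp [0.5894 0.0062 0.1377] yaw -0.008 tilt [4.56 2.62] F [ 0.8 -0.  -0.6] w 0.0199
 units [ 0.15 -0.26  0.67] turn -0.04 /8: [ 0.019 -0.033  0.084] -0.005 q7 0.06
top yellow 182 [0.588 0.218 0.041] (corr x +0.002)
top red 793 [ 0.619 -0.25   0.045] (corr x +0.002)
top blue 21 [0.579 0.016 0.028] (corr x +0.002)
side yellow 228 [0.592 0.219 0.042] (corr x -0.002)
side red 512 [ 0.621 -0.249  0.045] (corr x -0.002)
side blue 171 [0.594 0.017 0.041] (corr x -0.002)
```

```bash
python3 -c "
import cv2
c=cv2.imread('pics/y_side.png')[130:270,270:410]; cv2.imwrite('pics/y_c.png',cv2.resize(c,None,fx=4,fy=4,interpolation=cv2.INTER_CUBIC))"
```

```text
(no output)
```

View pics/y_c.png

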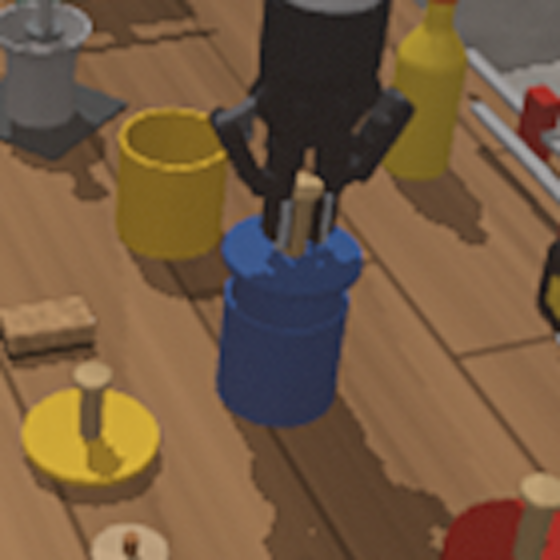

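```bash
python3 go.py .5955 .018 .115
```

```text
t 61.35 tcp [0.5893 0.0062 0.1377] yaw -0.008 tilt [4.56 2.63] F [-0.5 -0.1 -1.4] w 0.0197
 units [ 0.14 -0.27  0.43] turn -0.04 /8: [ 0.018 -0.034  0.053] -0.005 q7 0.06
```

Call:
jog_arm([
  [[0.06,-0.1,0,0],[0.06,-0.12,0,0],[0.02,-0.06,0,0],[0,0,0.15,0],[0,0,0.15,0],[0,0,0.1,0],[0,0,0,0],[0,0,0,0]],
])

```text
t: 62.35
tcp_pos: [0.5954, 0.0196, 0.1141]
tool_rot: [3.062, 0.047, -0.007]
force: [-0.3, 0.3, -1.9]
gripper_width: 0.0198
```

```bash
python3 held.py blue; python3 go.py .5955 .018 .103; python3 pots.py y
```

```text
top 472 disc 0.59 [0.0163 0.0408] z 0.1060 slope deg [2.3 1.3] rel tcp [-0.0053 -0.0034] -0.008
side 513 disc 0.5928 [0.0192 0.044 ] z 0.1072 slope deg [ 4.3 10.1] rel tcp [-0.0025 -0.0004] -0.0068
t 62.45 tcp [0.5954 0.0197 0.1142] yaw -0.007 tilt [4.58 2.69] F [ 0.1 -0.9 -0.7] w 0.0194
 units [0.01 0.02 0.23] turn -0.04 /8: [0.001 0.002 0.028] -0.005 q7 0.05
top yellow 134 [0.588 0.215 0.043] (corr x +0.002)
top red 782 [ 0.619 -0.25   0.045] (corr x +0.002)
top blue 35 [0.591 0.017 0.041] (corr x +0.002)
side yellow 225 [0.593 0.219 0.043] (corr x -0.002)
side red 522 [ 0.621 -0.249  0.045] (corr x -0.002)
side blue 156 [0.593 0.016 0.04 ] (corr x -0.002)
```

Call:
jog_arm([
  [[0,0.02,0.06,0],[0,0,0.08,0],[0,0,0.06,0],[0,0,0.05,0],[0,0,0.05,0],[0,0,0,0],[0,0,0,0],[0,0,0,0]],
])

```text
t: 63.55
tcp_pos: [0.5981, 0.0168, 0.1023]
tool_rot: [3.062, 0.04, -0.008]
force: [0.0, 0.6, 0.9]
gripper_width: 0.0197
```

```bash
python3 held.py blue z; python3 go.py .5955 .018 .103;  python3 -c "
import cv2
c=cv2.imread('pics/z_side.png')[130:270,270:410]; cv2.imwrite('pics/z_c.png',cv2.resize(c,None,fx=4,fy=4,interpolation=cv2.INTER_CUBIC))"
```

```text
top 461 disc 0.5939 [0.0155 0.0424] z 0.0930 slope deg [ 0.1 -3.5] rel tcp [-0.0042 -0.0012] -0.0092
side 598 disc 0.595 [0.0168 0.0441] z 0.0953 slope deg [ 6.3 10.3] rel tcp [-0.0031  0.    ] -0.007
t 63.65 tcp [0.598  0.0168 0.1022] yaw -0.008 tilt [4.54 2.32] F [-0.4 -1.2  0.1] w 0.0197
 units [-0.05 -0.02 -0.02] turn -0.04 /8: [-0.006 -0.003 -0.002] -0.005 q7 0.06
```

View pics/z_c.png

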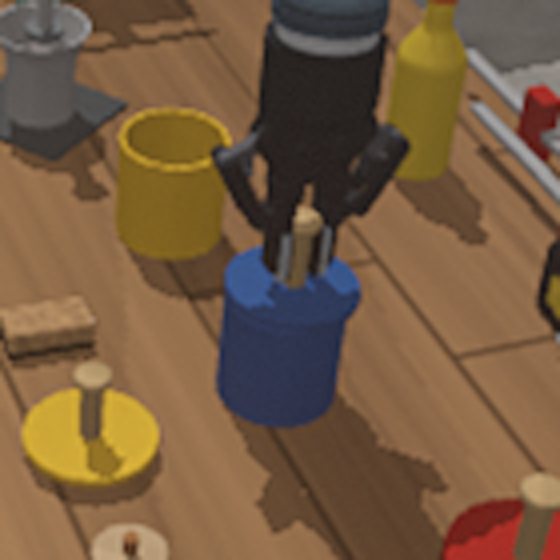

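Disc height 0.093–0.095, as it should be when seated. Release and rise.

Call:
jog_arm([
  [[0,0,0.03,0],[0,0,0,0],[0,0,0,0],[0,0,0,0],[0,0,0,0],[0,0,0,0],[0,0,0,0],[0,0,0,0]],
], gripper=1)

```text
t: 64.65
tcp_pos: [0.5975, 0.017, 0.1001]
tool_rot: [3.062, 0.041, -0.007]
force: [-0.3, -0.1, 0.2]
gripper_width: 0.0853
```

Call:
jog_arm([
  [[0,0,-0.1,0],[0,0.02,-0.3,0],[0,0.02,-0.4,0],[0,0.02,-0.5,0],[0,0.02,-0.5,0],[0,0,-0.2,0],[0,0,0,0],[0,0,0,0]],
])

```text
t: 65.65
tcp_pos: [0.6026, 0.0206, 0.2075]
tool_rot: [3.063, 0.038, -0.008]
force: [0.4, -1.1, -0.5]
gripper_width: 0.0853
```

```bash
python3 seated.py blue .593 .0175 aa; python3 go.py .4485 -.006 .1; python3 lids.py; python3 pots.py aa
```

```text
top 515 disc [0.5866 0.0137 0.0428] z 0.0926 (want .093) slope deg [ 0.2 -0.1] knob [0.5855 0.0095 0.1438]
side 500 disc [0.5892 0.0172 0.0444] z 0.0956 (want .093) slope deg [0.5 0.5] knob [0.59   0.016  0.1461]
t 65.75 tcp [0.6024 0.0205 0.2071] yaw -0.008 tilt [4.51 2.24] F [ 0.5 -0.5 -0.6] w 0.0853
 units [-2.99  0.38  2.3 ] turn -0.05 /8: [-0.373  0.047  0.287] -0.006 q7 0.02
top yellow 819 [ 0.4468 -0.0049  0.0452] knob [ 0.4466 -0.0048  0.0675] [ 0.4463 -0.0047  0.012 ]
top red none
top blue none
side yellow 581 [ 0.4497 -0.0038  0.0452] knob [ 0.4501 -0.0048  0.0691] [ 0.4508 -0.0022  0.013 ]
side red none
side blue none
top yellow 140 [ 0.626 -0.002  0.249] (corr x +0.002)
top red 780 [ 0.618 -0.25   0.045] (corr x +0.002)
top blue 463 [0.586 0.014 0.043] (corr x +0.002)
side yellow 246 [0.592 0.219 0.043] (corr x -0.002)
side red 501 [ 0.621 -0.249  0.045] (corr x -0.002)
side blue 255 [0.59  0.017 0.044] (corr x -0.002)
```

View pics/aa_side.png

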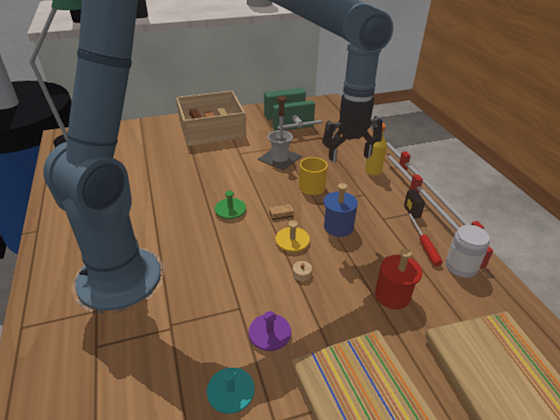

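Call:
jog_arm([
  [[-0.4,0.05,0,0],[-0.6,0.05,0,0],[-0.6,0.05,0.2,0],[-0.6,0.05,0.3,0],[-0.5,0.05,0.4,0],[-0.2,0,0.4,0],[0,0,0.2,0],[0,0,0,0]],
])

```text
t: 66.95
tcp_pos: [0.4508, 0.0021, 0.1362]
tool_rot: [3.062, 0.038, -0.009]
force: [0.1, 1.2, 0.0]
gripper_width: 0.0856
```

```bash
python3 go.py .4485 -.0065 .06
```

```text
t 66.95 tcp [0.4508 0.0021 0.1362] yaw -0.009 tilt [4.56 2.21] F [0.1 1.2 0. ] w 0.0856
 units [0.01 0.05 1.53] turn -0.05 /8: [0.002 0.006 0.192] -0.006 q7 -0.09
```

Call:
jog_arm([
  [[0,0.03,0.2,-0.05],[0,0,0.35,0],[0,0,0.4,0],[0,0,0.35,0],[0,0,0.15,0],[0,0,0,0],[0,0,0,0],[0,0,0,0]],
])

```text
t: 67.95
tcp_pos: [0.4571, -0.005, 0.0646]
tool_rot: [3.062, 0.027, 0.001]
force: [-0.2, -0.2, 0.1]
gripper_width: 0.0854
```

```bash
python3 go.py .4485 -.0065 .024
```

```text
t 67.95 tcp [ 0.4571 -0.005   0.0646] yaw 0.001 tilt [4.56 1.55] F [-0.2 -0.2  0.1] w 0.0854
 units [-0.15 -0.04  0.82] turn 0.01 /8: [-0.019 -0.004  0.102] 0.002 q7 0.03
```

Call:
jog_arm([
  [[-0.08,-0.02,0,0],[-0.06,-0.02,0.15,0],[0,0,0.25,0],[0,0,0.25,0],[0,0,0.15,0],[0,0,0,0],[0,0,0,0],[0,0,0,0]],
])

```text
t: 68.95
tcp_pos: [0.4485, -0.0061, 0.0221]
tool_rot: [3.062, 0.027, 0.001]
force: [-0.5, 0.4, 0.9]
gripper_width: 0.0856
```

```bash
python3 go.py .4485 -.0065 .024
```

```text
t 68.95 tcp [ 0.4485 -0.0061  0.0221] yaw 0.001 tilt [4.54 1.54] F [-0.5  0.4  0.9] w 0.0856
 units [-0.    0.01 -0.04] turn 0.02 /8: [-0.     0.001 -0.005] 0.002 q7 0.08
```

Call:
jog_arm([
  [[0,0,-0.04,0],[0,0,0,0],[0,0,0,0],[0,0,0,0],[0,0,0,0],[0,0,0,0],[0,0,0,0],[0,0,0,0]],
], gripper=-1, grip_force=80)

```text
t: 69.95
tcp_pos: [0.4492, -0.0058, 0.0252]
tool_rot: [3.063, 0.025, 0.001]
force: [0.1, -0.4, 1.4]
gripper_width: 0.0214
```

Call:
jog_arm([
  [[0,0,-0.1,0],[0,0,-0.2,0],[0,0,-0.4,0],[0,0,-0.5,0],[0,0,-0.6,0],[0,0,-0.6,0],[0,0,-0.5,0],[0,0,0,0]],
])

```text
t: 70.95
tcp_pos: [0.4526, 0.0058, 0.1766]
tool_rot: [3.064, 0.024, -0.0]
force: [-0.6, 0.0, -1.5]
gripper_width: 0.0217
```

```bash
python3 held.py yellow; python3 pots.py bb;  python3 go.py .5925 .217 .18
```

```text
top few 5
side 511 disc 0.4513 [0.0076 0.0454] z 0.1688 slope deg [-0.3  1.6] rel tcp [-0.0012  0.0017] -0.0077
top yellow 211 [0.588 0.217 0.042] (corr x +0.002)
top red 777 [ 0.618 -0.25   0.045] (corr x +0.002)
top blue few 0
side yellow 122 [0.591 0.219 0.042] (corr x -0.002)
side red 490 [ 0.622 -0.249  0.045] (corr x -0.002)
side blue 269 [0.589 0.017 0.044] (corr x -0.002)
t 71.15 tcp [0.4495 0.005  0.1733] yaw -0.001 tilt [4.6  1.82] F [ 0.1  0.5 -1.3] w 0.0212
 units [ 2.85 -4.21 -0.56] turn 0.00 /8: [ 0.356 -0.526 -0.071] 0.0 q7 -0.14
```

View pics/bb_top.png

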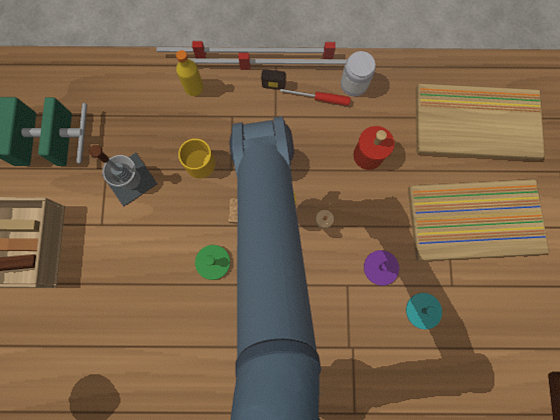

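Call:
jog_arm([
  [[0.25,-0.4,-0.05,0],[0.38,-0.56,-0.05,0],[0.38,-0.56,-0.05,0],[0.38,-0.56,-0.05,0],[0.38,-0.56,-0.05,0],[0.38,-0.56,-0.05,0],[0.38,-0.56,-0.05,0],[0.2,-0.3,0,0]],
])

```text
t: 72.15
tcp_pos: [0.5877, 0.226, 0.1565]
tool_rot: [3.058, 0.045, 0.005]
force: [-0.2, 0.8, -0.5]
gripper_width: 0.0214
```

```bash
python3 go.py .592 .217 .15; python3 pots.py
```

```text
t 72.15 tcp [0.5877 0.226  0.1565] yaw 0.005 tilt [4.78 2.58] F [-0.2  0.8 -0.5] w 0.0214
 units [0.09 0.17 0.14] turn 0.05 /8: [0.011 0.021 0.017] 0.007 q7 -0.27
top yellow 104 [0.587 0.216 0.04 ] (corr x +0.002)
top red 785 [ 0.619 -0.25   0.045] (corr x +0.002)
top blue 708 [0.587 0.017 0.044] (corr x +0.002)
side yellow 240 [0.674 0.005 0.26 ] (corr x -0.002)
side red 510 [ 0.621 -0.249  0.045] (corr x -0.002)
side blue 273 [0.59  0.016 0.044] (corr x -0.002)
```

Call:
jog_arm([
  [[0.05,0.08,0,0],[0.03,0.06,0.1,0],[0,0,0.15,0],[0,0,0.1,0],[0,0,0,0],[0,0,0,0],[0,0,0,0],[0,0,0,0]],
])

```text
t: 73.25
tcp_pos: [0.5889, 0.214, 0.1366]
tool_rot: [3.056, 0.049, 0.003]
force: [-0.3, 0.6, -1.2]
gripper_width: 0.0214
```

```bash
python3 held.py yellow; python3 pots.py cc;  python3 go.py .592 .217 .115; python3 -c "
import cv2
c=cv2.imread('pics/cc_side.png')[100:240,240:380]; cv2.imwrite('pics/cc_c.png',cv2.resize(c,None,fx=4,fy=4,interpolation=cv2.INTER_CUBIC))"
```

```text
top 566 disc 0.5871 [0.2139 0.0447] z 0.1273 slope deg [-1.6  0.1] rel tcp [-0.0018 -0.0001] -0.0092
side 334 disc 0.5878 [0.2153 0.0451] z 0.1305 slope deg [-1.   1.6] rel tcp [-0.0011  0.0013] -0.0061
top yellow 86 [ 0.243 -0.055  0.417] (corr x +0.002)
top red 796 [ 0.618 -0.25   0.045] (corr x +0.002)
top blue 684 [0.587 0.017 0.044] (corr x +0.002)
side yellow 164 [0.591 0.217 0.041] (corr x -0.002)
side red 502 [ 0.622 -0.249  0.045] (corr x -0.002)
side blue 261 [0.59  0.017 0.044] (corr x -0.002)
t 73.45 tcp [0.5889 0.2139 0.1364] yaw 0.003 tilt [4.92 2.82] F [-0.6  1.  -0.5] w 0.0215
 units [ 0.08 -0.1   0.42] turn 0.04 /8: [ 0.011 -0.012  0.052] 0.004 q7 -0.25
```

View pics/cc_c.png

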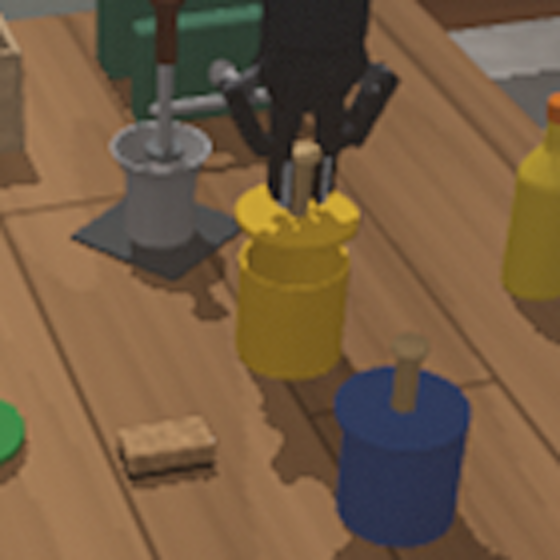

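Call:
jog_arm([
  [[0.04,-0.05,0.05,0.03],[0.03,-0.05,0.1,0],[0,0,0.15,0],[0,0,0.1,0],[0,0,0,0],[0,0,0,0],[0,0,0,0],[0,0,0,0]],
])

```text
t: 74.45
tcp_pos: [0.5913, 0.2175, 0.114]
tool_rot: [3.055, 0.05, -0.001]
force: [1.0, 0.9, -0.8]
gripper_width: 0.0214
```

```bash
python3 held.py yellow;   python3 go.py .592 .217 .103
```

```text
top 588 disc 0.5901 [0.2172 0.0454] z 0.1045 slope deg [1.7 2.5] rel tcp [-0.0012 -0.0003] -0.0095
side 421 disc 0.5894 [0.2181 0.0454] z 0.1053 slope deg [3.1 9.7] rel tcp [-0.0018  0.0006] -0.0087
t 74.55 tcp [0.5913 0.2175 0.114 ] yaw -0.001 tilt [4.94 2.84] F [-0.   0.2 -1.5] w 0.0215
 units [ 0.02 -0.01  0.22] turn 0.01 /8: [ 0.003 -0.001  0.027] 0.001 q7 -0.25
```

Centred within 1 mm. Lower to the seat.

Call:
jog_arm([
  [[0,-0.01,0.06,0],[0,-0.01,0.08,0],[0,0,0.06,0],[0,0,0.05,0],[0,0,0.05,0],[0,0,0,0],[0,0,0,0],[0,0,0,0]],
])

```text
t: 75.55
tcp_pos: [0.5919, 0.2172, 0.1017]
tool_rot: [3.057, 0.048, -0.003]
force: [-0.3, 0.1, 0.7]
gripper_width: 0.0203
```

```bash
python3 held.py yellow;   python3 go.py .592 .217 .103
```

```text
top 577 disc 0.5921 [0.2169 0.0447] z 0.0921 slope deg [4.5 1.3] rel tcp [ 0.0002 -0.0003] -0.0096
side 472 disc 0.5934 [0.2184 0.0456] z 0.0939 slope deg [ 6.9 10.4] rel tcp [0.0015 0.0012] -0.0078
t 75.65 tcp [0.5919 0.2172 0.1017] yaw -0.003 tilt [4.85 2.76] F [ 0.4 -0.1  1.2] w 0.0205
 units [ 0.    0.01 -0.03] turn -0.00 /8: [ 0.     0.001 -0.003] -0.0 q7 -0.25
```

Call:
jog_arm([
  [[0,0,0.02,0],[0,0,0,0],[0,0,0,0],[0,0,0,0],[0,0,0,0],[0,0,0,0],[0,0,0,0],[0,0,0,0]],
], gripper=1)

```text
t: 76.65
tcp_pos: [0.5917, 0.2174, 0.0999]
tool_rot: [3.057, 0.048, -0.002]
force: [0.6, -0.3, 0.3]
gripper_width: 0.0851
```

Call:
jog_arm([
  [[0,0,-0.1,0],[0,0.02,-0.3,0],[0,0.02,-0.4,0],[0,0.02,-0.5,0],[0,0.02,-0.6,0],[0,0,-0.6,0],[0,0,-0.6,0],[0,0,-0.4,0]],
])

```text
t: 77.65
tcp_pos: [0.6017, 0.2279, 0.2891]
tool_rot: [3.06, 0.042, -0.003]
force: [-0.2, 0.7, -0.5]
gripper_width: 0.0853
```

Call:
jog_arm([
  [[-0.3,-0.3,-0.2,0],[-0.6,-0.6,0,0],[-0.6,-0.6,0,0],[-0.5,-0.6,0,0],[-0.5,-0.6,0,0],[-0.5,-0.6,0,0],[-0.5,-0.6,0,0],[0,0,0,0]],
])

```text
t: 78.65
tcp_pos: [0.4287, 0.4292, 0.3097]
tool_rot: [3.076, 0.022, -0.009]
force: [-0.5, 0.4, 0.4]
gripper_width: 0.0856
```

```bash
python3 go.py .4 .45 .3; for a in "yellow .59 .218" "red .6165 -.247" "blue .591 .0175"; do python3 seated.py $a dd; done
```

```text
t 78.65 tcp [0.4287 0.4292 0.3097] yaw -0.009 tilt [3.73 1.29] F [-0.5  0.4  0.4] w 0.0856
 units [-0.57 -0.42  0.18] turn -0.06 /8: [-0.072 -0.053  0.022] -0.008 q7 -0.77
top 838 disc [0.5925 0.2176 0.0454] z 0.0927 (want .093) slope deg [-0.2 -0. ] knob [0.5922 0.2168 0.1444]
side 390 disc [0.5951 0.2187 0.0452] z 0.0958 (want .093) slope deg [0.8 0.8] knob [0.5953 0.2174 0.1458]
top 793 disc [ 0.6184 -0.2499  0.0449] z 0.0924 (want .093) slope deg [-0.1  0.2] knob [ 0.6182 -0.2503  0.1438]
side 873 disc [ 0.6213 -0.2491  0.0447] z 0.0954 (want .093) slope deg [0.2 0.4] knob [ 0.6208 -0.2499  0.1462]
top 797 disc [0.587  0.0173 0.0445] z 0.0928 (want .093) slope deg [0.2 0.2] knob [0.5871 0.0165 0.1444]
side 503 disc [0.5902 0.0174 0.045 ] z 0.0957 (want .093) slope deg [0.4 0.8] knob [0.59   0.0159 0.1463]
```

View pics/dd_side.png

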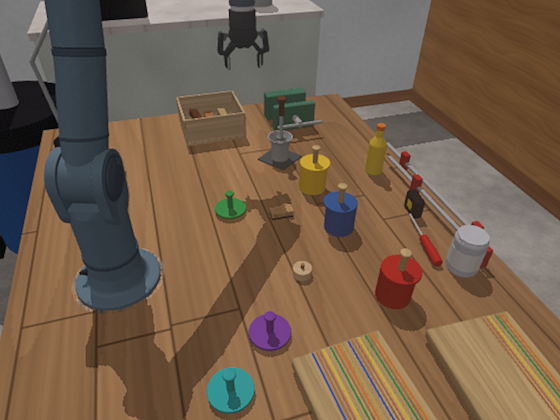

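View pics/dd_top.png

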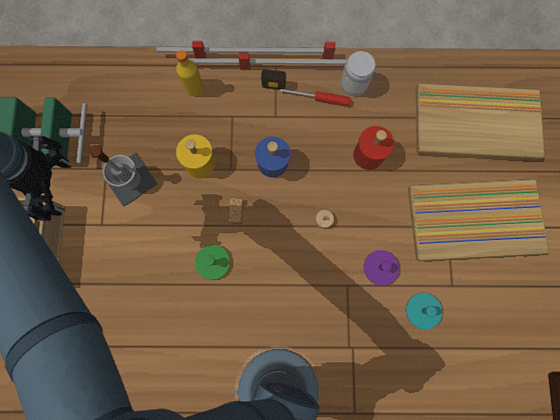

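Run:
```python
from h import *
p,d=grab("side"); X=cloud("side",d); Q=X[80:175,250:310].reshape(-1,3)
for lo,hi in((.21,.23),(.16,.2),(.095,.15)):
    q=Q[(Q[:,2]>lo)&(Q[:,2]<hi)&(np.hypot(Q[:,0]-.547,Q[:,1]-.41)<.04)]; print(lo,len(q),q.mean(0).round(4),q[:,2].max().round(4))
print(ctrl.state()["t"], ctrl.sign_off())
```

```text
0.21 51 [0.5505 0.4131 0.2185] 0.2236
0.16 65 [0.5506 0.4128 0.1804] 0.1997
0.095 56 [0.5517 0.4151 0.1242] 0.1496
the job is handed in; nothing more can be done
79.0 None
```

I brushed all three pots in the order yellow, red, blue, stood the brush back in its holder, and put each lid on its own pot. I handed the job in at 79 s.

**Strokes:** In each pot the brush touched the floor, rose to about 60–70 mm above the bench (half-way to the rim is 45 mm), and touched the floor again.
- **Yellow:** the first touch was light, about 3 N, followed by a short firmer push. The second read 20 N.
- **Red:** I pressed too hard on the first touch, about 42 N. The brush turned about 6° in the grip and the pot shifted 1–2 mm. For the second touch I have no force reading. I judged it by the arm stopping at the same height as at the other floors.
- **Blue:** both touches read about 30 N.

**Last checks:**
- **Lids:** all three lie flat. The top view puts the discs at 92.4–92.8 mm against an expected 93 mm, sloping about 0.2°. The side view reads about 3 mm higher and up to 0.8°, which fits its calibration offset. The blue lid sits about 4.5 mm off its pot's centre, the red about 3 mm and the yellow about 3–4 mm, all within the plug's 5 mm clearance.
- **Brush:** it stands upright in the holder with its top at about 0.218 m, as at the start.
- **Puck, sanding block and look-alike lids:** in the final pictures they appear where they were at the start.
- **Pots:** none tipped over, and I saw no pot knocked aside and no slackening of the grip.

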